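# Load the winter-village display tray

## Robot

A 7-joint arm with a two-finger parallel gripper is mounted at the origin on the work surface. World frame = base frame: x ahead of the robot, y to its left, z up, the work surface at z = 0. Lengths are in m, angles in rad, forces in N, time in s.
With the tool pointing down it reaches from about 0.4 to 0.85 m from the base axis. Payload 10.4 kg.
Tool frame: the origin (TCP) lies midway between the tips of the shut fingers; the grasp point (between the pads) lies 19 mm behind it; x points along the fingers, z is the direction in which the jaws open and shut, and the axes are right-handed (so a half turn about x gives the same grasp; the last joint's range is limited). The gripper opens to 87 mm and grips with 3 to 60 N. Pads are 19 mm wide; open, the fingers measure 117 mm over their backs; the gripper's body (75 mm by 190 mm) begins 51 mm behind the grasp point.
Start: joints at [-1.247, 0.332, -0.065, 1.46, 0.022, 1.35, -0.088], TCP at [0.212, 0.588, 0.223] pointing down, gripper open.
Joint ranges: [-2.6, 2.6], [-0.5, 2.12], [-1.47, 1.34], [0.16, 2.42], [-1.27, 4.41], [0.06, 2.06], [-2.6, 2.6]. Speed limits (rad/s): [2.22, 2.22, 2.79, 2.79, 3.14, 3.14, 3.14].

## Interface

Orientations are given as a unit quaternion [x, y, z, w].
In Python, from plant import * gives the robot as it stands.
- The arm moves only by the tool step_arm, never from a script. Its argument "targets" is a list of rows, each a list of 5 numbers: the shift along the tool's x, y, z in units of 30 mm (1.0 is 30 mm), then the turn about the tool's x in units of 5 degrees (1.0 is 5 degrees), then the closure, from -1 (fully open) to 1 (shut). In form: [[x, y, z, twist, hand], ...]. A call has 1 to 10 rows; each row shifts and turns the commanded pose from where the row before left it, along the tool's axes as they then stand; what a row does not reach is not made up. A row lasts 1/12 s, in which the tool goes at most 41.7 mm and 7.16 degrees, less where a joint would pass 70% of its speed; a pose out of reach is approached as far as the arm can. A call is refused whole if a number of a shift passes 1 or a number of a turn 1, either way. A call with a gripper value outside its range is refused whole. The fingers move at their own pace and stop on an object; the grip force is fixed at half the most. Time passes only in rows, so rows that do not move let the fingers close. It gives the time, the measured TCP pose, the force and the opening at its end, in the units of the state.
- observe(): the state, without advancing time (a new reading comes with each control period).
- snapshot(name): name is "scene" or "top" or "wrist"; returns a dict with "pixels" (400x640x3 uint8, red, green, blue), "camera_matrix" (3x3 intrinsics, pixels), "R" (3x3) and "t" (3): a world point X has camera coordinates R X + t; the wrist camera has in their place "mount" (4x4, takes a point from camera to tool coordinates, whose origin is the TCP and whose axes are the tool frame's). Camera axes: x right, y down, z forward; pixel columns grow to the right and rows downward; lengths in m; the calibration is good to about 2 mm. A picture is of the moment at which its call begins: read the wrist's pose just before it. There is no depth.
- close_job(): hands the job in, once; it reports no verdict.
The state is a dict: "t": time; "joints": joint angles; "qvel": joint speeds; "effort": joint torques, N m; "tool_pos": TCP position; "tool_rot": TCP orientation; "contact_force": force on the tool from outside, world axes, zero at the start; "moment": the same for the moment, N m; "grip_width": finger opening in m.
Only numpy, scipy, OpenCV 4.12 (cv2) and the standard library are available. Lean on these libraries where they do the work, as an engineer would, in place of code of your own. Each camera call takes 0.05 s, during which the arm holds its last target.

## Task

Load the winter-village display: slide every scene board that is on the table into a channel of the slotted tray, one board per channel in whichever order you like, flat on the channel floor and fully home against the back stop. Then press down the white lock pad at the left of each loaded channel all the way, so that no board can slide out again. Leave the cartons, the basket and the lantern where they stand.

Things in the scene. Friction and masses are not known exactly. Their poses are not given: they have to be found in the camera images.
- board_house: Scene board: plywood slab 90 (its x) by 60 (y) by 9 mm, 0.16 kg, either short end may go first. Origin: centre of its underside, z up. May be absent. Grip it by the ornament on its middle, across x, 40 to 48 mm above the slab's top. Ornament: white house 30 (x) by 34 mm, flat walls to 56 mm above the slab, gable to 71 mm.
- board_tree: Scene board: plywood slab 90 (its x) by 60 (y) by 9 mm, 0.16 kg, either short end may go first. Origin: centre of its underside, z up. May be absent. Grip it by the ornament on its middle, across x, 40 to 48 mm above the slab's top. Ornament: flat fir tree, 14 mm thick (x), up to 36 mm wide (y), narrowing upwards in tiers to 64 mm above the slab.
- board_tower: Scene board: plywood slab 90 (its x) by 60 (y) by 9 mm, 0.16 kg, either short end may go first. Origin: centre of its underside, z up. May be absent. Grip it by the ornament on its middle, across x, 40 to 48 mm above the slab's top. Ornament: wooden tower 24 by 24 mm to 56 mm above the slab, small white top to 66 mm; white foot 30 (x) by 36 by 16 mm high.
- board_lantern: Scene board: plywood slab 90 (its x) by 60 (y) by 9 mm, 0.16 kg, either short end may go first. Origin: centre of its underside, z up. May be absent. Grip it by the ornament on its middle, across x, 40 to 48 mm above the slab's top. Ornament: amber lantern 28 by 28 mm to 60 mm above the slab, small white top to 66 mm; foot 34 by 34 by 6 mm.
- tray: Fixed plywood tray 222 (x) by 328 mm (y), open side towards the robot. Origin: on the table at tray x = y = 0; x points from the open side to the back, y left, z up. Floor 10 mm thick, from x = -0.120 to the back stop's face at x = +0.090. Four channels along x side by side, centres y = -0.117, -0.039, 0.039, 0.117 (0 to 3). A board slides in along +x, flat on the floor, to the back stop.
- ledge (a point): Middle of the loading ledge, on the tray's floor at tray x = -0.075, y = 0, 10 mm above the table: the flat bare part of the floor from x = -0.120 to -0.029, before all four channels, where a board can be set down in front of a channel and taken again.
- mouths (a point): Tray x = -0.021, y = 0, on the floor: line of the channel mouths. Channels are 63 mm wide between rails 15 mm wide that begin here; pointed lead-in noses on the rails reach forward to x = -0.029. From x = +0.001 on, lips on the rails (tops 26 mm above the table) reach 6.5 mm over each side of the channel, with 11.5 mm height beneath and a 50 mm wide gap between for the ornament.
- bay0 (a point): Where a board's origin lies when fully home in channel 0 (0 is rightmost): on the channel floor, 10 mm above the table, tray x = +0.045, y = -0.117; axes as the tray's.
- lock0_top (a point): Middle of the top of channel 0's lock pad: white, 20 (tray x) by 22 by 6 mm thick, over the front end of the rail at the left (+y) of that channel, tray x = -0.012, y = -0.082. Top 40 mm above the table when raised, 28 mm when fully pressed. Press straight down here.
- lock0 (a joint): Travel of channel 0's lock pad: 0 raised, 0.012 m fully pressed. Needs about 4 N, stays where left; can be pinched and pulled up. A tongue under it reaches 7 mm into the channel's mouth: down, it stands 3 mm behind the tail of a home board and blocks the channel; on a board that is not home it lands on the slab and cannot go fully down.
- bay1 (a point): Where a board's origin lies when fully home in channel 1 (0 is rightmost): on the channel floor, 10 mm above the table, tray x = +0.045, y = -0.039; axes as the tray's.
- lock1_top (a point): Middle of the top of channel 1's lock pad: white, 20 (tray x) by 22 by 6 mm thick, over the front end of the rail at the left (+y) of that channel, tray x = -0.012, y = -0.004. Top 40 mm above the table when raised, 28 mm when fully pressed. Press straight down here.
- lock1 (a joint): Travel of channel 1's lock pad: 0 raised, 0.012 m fully pressed. Needs about 4 N, stays where left; can be pinched and pulled up. A tongue under it reaches 7 mm into the channel's mouth: down, it stands 3 mm behind the tail of a home board and blocks the channel; on a board that is not home it lands on the slab and cannot go fully down.
- bay2 (a point): Where a board's origin lies when fully home in channel 2 (0 is rightmost): on the channel floor, 10 mm above the table, tray x = +0.045, y = 0.039; axes as the tray's.
- lock2_top (a point): Middle of the top of channel 2's lock pad: white, 20 (tray x) by 22 by 6 mm thick, over the front end of the rail at the left (+y) of that channel, tray x = -0.012, y = 0.074. Top 40 mm above the table when raised, 28 mm when fully pressed. Press straight down here.
- lock2 (a joint): Travel of channel 2's lock pad: 0 raised, 0.012 m fully pressed. Needs about 4 N, stays where left; can be pinched and pulled up. A tongue under it reaches 7 mm into the channel's mouth: down, it stands 3 mm behind the tail of a home board and blocks the channel; on a board that is not home it lands on the slab and cannot go fully down.
- bay3 (a point): Where a board's origin lies when fully home in channel 3 (0 is rightmost): on the channel floor, 10 mm above the table, tray x = +0.045, y = 0.117; axes as the tray's.
- lock3_top (a point): Middle of the top of channel 3's lock pad: white, 20 (tray x) by 22 by 6 mm thick, over the front end of the rail at the left (+y) of that channel, tray x = -0.012, y = 0.152. Top 40 mm above the table when raised, 28 mm when fully pressed. Press straight down here.
- lock3 (a joint): Travel of channel 3's lock pad: 0 raised, 0.012 m fully pressed. Needs about 4 N, stays where left; can be pinched and pulled up. A tongue under it reaches 7 mm into the channel's mouth: down, it stands 3 mm behind the tail of a home board and blocks the channel; on a board that is not home it lands on the slab and cannot go fully down.
- cartons: Bystander: stack of three red gift cartons, 110 by 150 by 90 mm, origin under its middle; leave alone.
- basket: Bystander: round basket of baubles, 130 mm across, about 85 mm high, origin under its middle; leave alone.
- lantern: Bystander: white lantern 110 mm square, 180 mm high, origin under its middle; leave alone.
Mind the look-alikes: they are no part of the job. What is shaped like the board_tree but purple or red is not meant.

How it is judged:
On the way:
1. every scene board lies fully home in a channel (((x of board_house in the frame of bay0 between -0.005 and 0.004 m and y of board_house in the frame of bay0 between -0.004 and 0.004 m and z of board_house in the frame of bay0 between -0.003 and 0.003 m and angle between the x axis of board_house and the x axis of bay0, either way round below 0.06 rad) or (x of board_house in the frame of bay1 between -0.005 and 0.004 m and y of board_house in the frame of bay1 between -0.004 and 0.004 m and z of board_house in the frame of bay1 between -0.003 and 0.003 m and angle between the x axis of board_house and the x axis of bay1, either way round below 0.06 rad) or (x of board_house in the frame of bay2 between -0.005 and 0.004 m and y of board_house in the frame of bay2 between -0.004 and 0.004 m and z of board_house in the frame of bay2 between -0.003 and 0.003 m and angle between the x axis of board_house and the x axis of bay2, either way round below 0.06 rad) or (x of board_house in the frame of bay3 between -0.005 and 0.004 m and y of board_house in the frame of bay3 between -0.004 and 0.004 m and z of board_house in the frame of bay3 between -0.003 and 0.003 m and angle between the x axis of board_house and the x axis of bay3, either way round below 0.06 rad)) and ((x of board_tree in the frame of bay0 between -0.005 and 0.004 m and y of board_tree in the frame of bay0 between -0.004 and 0.004 m and z of board_tree in the frame of bay0 between -0.003 and 0.003 m and angle between the x axis of board_tree and the x axis of bay0, either way round below 0.06 rad) or (x of board_tree in the frame of bay1 between -0.005 and 0.004 m and y of board_tree in the frame of bay1 between -0.004 and 0.004 m and z of board_tree in the frame of bay1 between -0.003 and 0.003 m and angle between the x axis of board_tree and the x axis of bay1, either way round below 0.06 rad) or (x of board_tree in the frame of bay2 between -0.005 and 0.004 m and y of board_tree in the frame of bay2 between -0.004 and 0.004 m and z of board_tree in the frame of bay2 between -0.003 and 0.003 m and angle between the x axis of board_tree and the x axis of bay2, either way round below 0.06 rad) or (x of board_tree in the frame of bay3 between -0.005 and 0.004 m and y of board_tree in the frame of bay3 between -0.004 and 0.004 m and z of board_tree in the frame of bay3 between -0.003 and 0.003 m and angle between the x axis of board_tree and the x axis of bay3, either way round below 0.06 rad)) and ((x of board_tower in the frame of bay0 between -0.005 and 0.004 m and y of board_tower in the frame of bay0 between -0.004 and 0.004 m and z of board_tower in the frame of bay0 between -0.003 and 0.003 m and angle between the x axis of board_tower and the x axis of bay0, either way round below 0.06 rad) or (x of board_tower in the frame of bay1 between -0.005 and 0.004 m and y of board_tower in the frame of bay1 between -0.004 and 0.004 m and z of board_tower in the frame of bay1 between -0.003 and 0.003 m and angle between the x axis of board_tower and the x axis of bay1, either way round below 0.06 rad) or (x of board_tower in the frame of bay2 between -0.005 and 0.004 m and y of board_tower in the frame of bay2 between -0.004 and 0.004 m and z of board_tower in the frame of bay2 between -0.003 and 0.003 m and angle between the x axis of board_tower and the x axis of bay2, either way round below 0.06 rad) or (x of board_tower in the frame of bay3 between -0.005 and 0.004 m and y of board_tower in the frame of bay3 between -0.004 and 0.004 m and z of board_tower in the frame of bay3 between -0.003 and 0.003 m and angle between the x axis of board_tower and the x axis of bay3, either way round below 0.06 rad)) and ((x of board_lantern in the frame of bay0 between -0.005 and 0.004 m and y of board_lantern in the frame of bay0 between -0.004 and 0.004 m and z of board_lantern in the frame of bay0 between -0.003 and 0.003 m and angle between the x axis of board_lantern and the x axis of bay0, either way round below 0.06 rad) or (x of board_lantern in the frame of bay1 between -0.005 and 0.004 m and y of board_lantern in the frame of bay1 between -0.004 and 0.004 m and z of board_lantern in the frame of bay1 between -0.003 and 0.003 m and angle between the x axis of board_lantern and the x axis of bay1, either way round below 0.06 rad) or (x of board_lantern in the frame of bay2 between -0.005 and 0.004 m and y of board_lantern in the frame of bay2 between -0.004 and 0.004 m and z of board_lantern in the frame of bay2 between -0.003 and 0.003 m and angle between the x axis of board_lantern and the x axis of bay2, either way round below 0.06 rad) or (x of board_lantern in the frame of bay3 between -0.005 and 0.004 m and y of board_lantern in the frame of bay3 between -0.004 and 0.004 m and z of board_lantern in the frame of bay3 between -0.003 and 0.003 m and angle between the x axis of board_lantern and the x axis of bay3, either way round below 0.06 rad))), for 0.2 s.
At the end, for the whole second after the job is handed in: Every scene board present lies at rest in a channel, within 5 mm of fully home, flat on the floor (3 mm), centred (4 mm) and straight (0.06 rad), and the lock of that channel is pressed down at least 10 of its 12 mm (((x of board_house in the frame of bay0 between -0.005 and 0.004 m and y of board_house in the frame of bay0 between -0.004 and 0.004 m and z of board_house in the frame of bay0 between -0.003 and 0.003 m and angle between the x axis of board_house and the x axis of bay0, either way round below 0.06 rad and value of joint lock0 above 0.01 m) or (x of board_house in the frame of bay1 between -0.005 and 0.004 m and y of board_house in the frame of bay1 between -0.004 and 0.004 m and z of board_house in the frame of bay1 between -0.003 and 0.003 m and angle between the x axis of board_house and the x axis of bay1, either way round below 0.06 rad and value of joint lock1 above 0.01 m) or (x of board_house in the frame of bay2 between -0.005 and 0.004 m and y of board_house in the frame of bay2 between -0.004 and 0.004 m and z of board_house in the frame of bay2 between -0.003 and 0.003 m and angle between the x axis of board_house and the x axis of bay2, either way round below 0.06 rad and value of joint lock2 above 0.01 m) or (x of board_house in the frame of bay3 between -0.005 and 0.004 m and y of board_house in the frame of bay3 between -0.004 and 0.004 m and z of board_house in the frame of bay3 between -0.003 and 0.003 m and angle between the x axis of board_house and the x axis of bay3, either way round below 0.06 rad and value of joint lock3 above 0.01 m)) and ((x of board_tree in the frame of bay0 between -0.005 and 0.004 m and y of board_tree in the frame of bay0 between -0.004 and 0.004 m and z of board_tree in the frame of bay0 between -0.003 and 0.003 m and angle between the x axis of board_tree and the x axis of bay0, either way round below 0.06 rad and value of joint lock0 above 0.01 m) or (x of board_tree in the frame of bay1 between -0.005 and 0.004 m and y of board_tree in the frame of bay1 between -0.004 and 0.004 m and z of board_tree in the frame of bay1 between -0.003 and 0.003 m and angle between the x axis of board_tree and the x axis of bay1, either way round below 0.06 rad and value of joint lock1 above 0.01 m) or (x of board_tree in the frame of bay2 between -0.005 and 0.004 m and y of board_tree in the frame of bay2 between -0.004 and 0.004 m and z of board_tree in the frame of bay2 between -0.003 and 0.003 m and angle between the x axis of board_tree and the x axis of bay2, either way round below 0.06 rad and value of joint lock2 above 0.01 m) or (x of board_tree in the frame of bay3 between -0.005 and 0.004 m and y of board_tree in the frame of bay3 between -0.004 and 0.004 m and z of board_tree in the frame of bay3 between -0.003 and 0.003 m and angle between the x axis of board_tree and the x axis of bay3, either way round below 0.06 rad and value of joint lock3 above 0.01 m)) and ((x of board_tower in the frame of bay0 between -0.005 and 0.004 m and y of board_tower in the frame of bay0 between -0.004 and 0.004 m and z of board_tower in the frame of bay0 between -0.003 and 0.003 m and angle between the x axis of board_tower and the x axis of bay0, either way round below 0.06 rad and value of joint lock0 above 0.01 m) or (x of board_tower in the frame of bay1 between -0.005 and 0.004 m and y of board_tower in the frame of bay1 between -0.004 and 0.004 m and z of board_tower in the frame of bay1 between -0.003 and 0.003 m and angle between the x axis of board_tower and the x axis of bay1, either way round below 0.06 rad and value of joint lock1 above 0.01 m) or (x of board_tower in the frame of bay2 between -0.005 and 0.004 m and y of board_tower in the frame of bay2 between -0.004 and 0.004 m and z of board_tower in the frame of bay2 between -0.003 and 0.003 m and angle between the x axis of board_tower and the x axis of bay2, either way round below 0.06 rad and value of joint lock2 above 0.01 m) or (x of board_tower in the frame of bay3 between -0.005 and 0.004 m and y of board_tower in the frame of bay3 between -0.004 and 0.004 m and z of board_tower in the frame of bay3 between -0.003 and 0.003 m and angle between the x axis of board_tower and the x axis of bay3, either way round below 0.06 rad and value of joint lock3 above 0.01 m)) and ((x of board_lantern in the frame of bay0 between -0.005 and 0.004 m and y of board_lantern in the frame of bay0 between -0.004 and 0.004 m and z of board_lantern in the frame of bay0 between -0.003 and 0.003 m and angle between the x axis of board_lantern and the x axis of bay0, either way round below 0.06 rad and value of joint lock0 above 0.01 m) or (x of board_lantern in the frame of bay1 between -0.005 and 0.004 m and y of board_lantern in the frame of bay1 between -0.004 and 0.004 m and z of board_lantern in the frame of bay1 between -0.003 and 0.003 m and angle between the x axis of board_lantern and the x axis of bay1, either way round below 0.06 rad and value of joint lock1 above 0.01 m) or (x of board_lantern in the frame of bay2 between -0.005 and 0.004 m and y of board_lantern in the frame of bay2 between -0.004 and 0.004 m and z of board_lantern in the frame of bay2 between -0.003 and 0.003 m and angle between the x axis of board_lantern and the x axis of bay2, either way round below 0.06 rad and value of joint lock2 above 0.01 m) or (x of board_lantern in the frame of bay3 between -0.005 and 0.004 m and y of board_lantern in the frame of bay3 between -0.004 and 0.004 m and z of board_lantern in the frame of bay3 between -0.003 and 0.003 m and angle between the x axis of board_lantern and the x axis of bay3, either way round below 0.06 rad and value of joint lock3 above 0.01 m)) and linear speed of each of board_house, board_tree, board_tower, board_lantern below 0.02 m/s); the robot touches nothing.
It fails at once if a bystander (cartons, basket or lantern) is moved by more than 30 mm (distance of any of cartons, basket, lantern from where it was at the start of the episode above 0.03 m).
Of board_house, board_tree, board_tower, board_lantern only 3 to 4 are there at a start; the rules pass over those that are not, and their reading is None.
At some moment in a run one of board_house, board_tree, board_tower, board_lantern may be knocked a few centimetres aside while the robot is not near it.
Once in a run the grip may slacken for a moment while it holds something.
It also fails if it takes over 210 s, if anything falls off the work surface, if the arm or the gripper's body presses on something with over 40 N, if the wrist force passes 120 N, or if a joint passes its speed limit or range.

## Working session

There is one attempt and no reset: what is moved stays moved. The work goes in short steps, Python scripts to look and compute and a tool call to move; the robot and the scene stay as the last step left them, time stands still between calls to the robot, and variables do not carry over. Pictures are saved under pics/ and viewed, and the job is handed in when it is done.

Besides the shell and the picture viewer there is one more tool, called after ">>>" by a JSON object that holds its "name" and its "arguments". step_arm: Moves the arm, as the interface text tells. Its arguments: {"type":"object","properties":{"targets":{"type":"array","items":{"type":"array","items":{"type":"number"}}}},"required":["targets"]}

```bash
ls; mkdir -p pics; python3 - <<'E'
from plant import *
import cv2
print(observe())
for n in ("scene","top","wrist"):
    s=snapshot(n); cv2.imwrite(f"pics/a_{n}.png",s["pixels"][:,:,::-1])
    print(n,{k:v for k,v in s.items() if k!="pixels"})
E
```

```text
pics
{'t': 0.0, 'joints': array([-1.24661563,  0.33289186, -0.06470326,  1.46096119,  0.02161429,
        1.34987188, -0.08849548]), 'qvel': array([-0.00027142,  0.00073232,  0.00012716,  0.0001341 , -0.00095624,
       -0.00050712,  0.000228  ]), 'effort': array([-3.71179076e-04, -6.23279786e+01,  2.37667747e-02, -3.89863408e+01,
       -6.15926133e-02,  3.99798725e-02,  1.52967305e-04]), 'tool_pos': array([0.21229622, 0.58742689, 0.22173197]), 'tool_rot': array([-0.40656461,  0.5791565 ,  0.40593647,  0.5783585 ]), 'contact_force': array([ 0.62343899, -0.37976315, -0.09393798]), 'moment': array([-0.04317037,  0.00051315,  0.01054677]), 'grip_width': 0.08678807554498467}
scene {'camera_matrix': array([[484.65175626,   0.        , 310.35251699],
       [  0.        , 484.65175626, 200.76070142],
       [  0.        ,   0.        ,   1.        ]]), 'R': array([[ 0.38341069,  0.9235466 , -0.00761086],
       [ 0.76979749, -0.32411317, -0.54987496],
       [-0.51030193,  0.20496912, -0.83521231]]), 't': array([-0.16282227, -0.41099457,  2.00391983])}
top {'camera_matrix': array([[457.72
[... 174 characters left out ...]
5852,  0.00324845],
       [-0.97599407, -0.00901223, -0.21761055],
       [ 0.2176308 , -0.00131877, -0.97603027]]), 't': array([-0.05822116,  0.58110046,  1.31047754])}
wrist {'camera_matrix': array([[355.1785696 ,   0.        , 323.9401733 ],
       [  0.        , 355.1785696 , 197.50176903],
       [  0.        ,   0.        ,   1.        ]]), 'mount': array([[-1.49076263e-04, -2.81725909e-01,  9.59494914e-01,
        -1.62523999e-01],
       [ 3.88897903e-05, -9.59494926e-01, -2.81725906e-01,
         7.67456994e-02],
       [ 9.99999988e-01, -4.68408917e-06,  1.53994179e-04,
        -8.56750374e-04],
       [ 0.00000000e+00,  0.00000000e+00,  0.00000000e+00,
         1.00000000e+00]])}
```

View pics/a_scene.png

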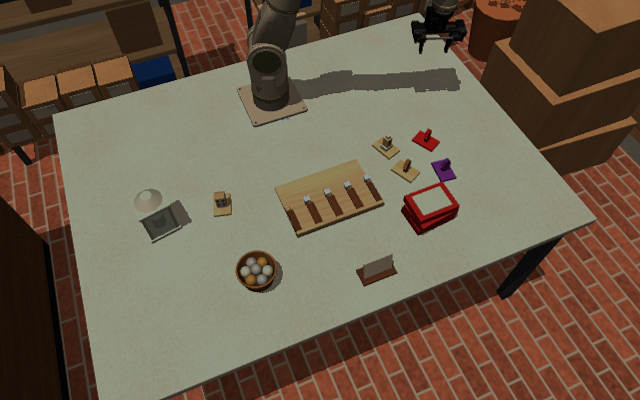

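View pics/a_top.png

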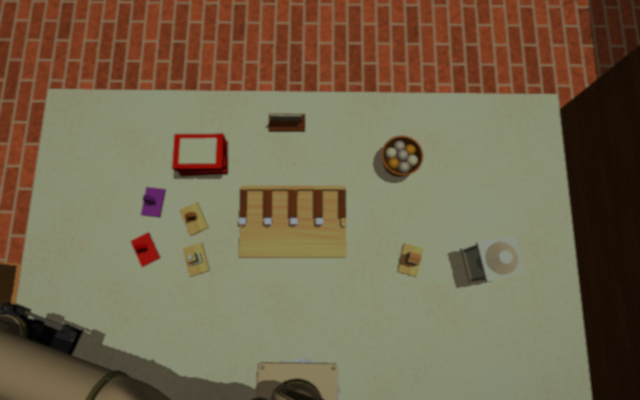

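View pics/a_wrist.png

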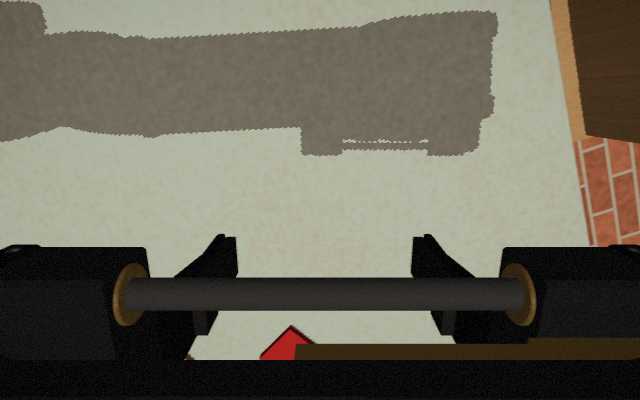

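```bash
cat > h.py <<'E'
from plant import *
import numpy as np, cv2
from scipy.spatial.transform import Rotation as Rot
def save(name, img): cv2.imwrite(f"pics/{name}.png", img[:,:,::-1])
def crop(s,x0,y0,x1,y1,k,name):
    im=s["pixels"][y0:y1,x0:x1]; save(name,cv2.resize(im,None,fx=k,fy=k,interpolation=cv2.INTER_CUBIC))
def cam(name):
    o=observe(); s=snapshot(name); K=s["camera_matrix"]
    if name=="wrist":
        M=s["mount"]; Rt=Rot.from_quat(o["tool_rot"]).as_matrix()
        Rwc=Rt@M[:3,:3]; c=Rt@M[:3,3]+o["tool_pos"]
        R=Rwc.T; t=-R@c
    else: R,t=s["R"],s["t"]
    return s,K,R,t
def ray(K,R,t,uv):
    d=R.T@np.linalg.inv(K)@np.array([uv[0],uv[1],1.0]); return -R.T@t,d/np.linalg.norm(d)
def onz(K,R,t,uv,z):
    c,d=ray(K,R,t,uv); return c+d*(z-c[2])/d[2]
def proj(K,R,t,X):
    p=K@(R@np.asarray(X,float)+t); return p[:2]/p[2]
def tri(a,b):
    (c1,d1),(c2,d2)=a,b
    A=np.stack([d1,-d2],1); s=np.linalg.lstsq(A,c2-c1,rcond=None)[0]
    p,q=c1+s[0]*d1,c2+s[1]*d2; return (p+q)/2,np.linalg.norm(p-q)
E
python3 - <<'E'
from h import *
s,K,R,t=cam("top")
crop(s,120,110,360,290,3.3,"b_top1"); crop(s,380,200,540,300,4,"b_top2")
for uv in [(194,218),(195,258),(410,260),(146,250),(153,202),(292,222),(200,152),(403,155),(490,260)]: print(uv,onz(K,R,t,uv,0.01).round(3))
s2,K2,R2,t2=cam("scene")
crop(s2,270,110,470,250,4,"b_sc1"); crop(s2,130,170,290,260,5,"b_sc2")
E
```

```text
(194, 218) [0.538 0.327 0.01 ]
(195, 258) [0.415 0.316 0.01 ]
(410, 260) [ 0.415 -0.337  0.01 ]
(146, 250) [0.438 0.467 0.01 ]
(153, 202) [0.588 0.458 0.01 ]
(292, 222) [0.528 0.024 0.01 ]
(200, 152) [0.753 0.322 0.01 ]
(403, 155) [ 0.749 -0.327  0.01 ]
(490, 260) [ 0.417 -0.581  0.01 ]
```

View pics/b_top1.png

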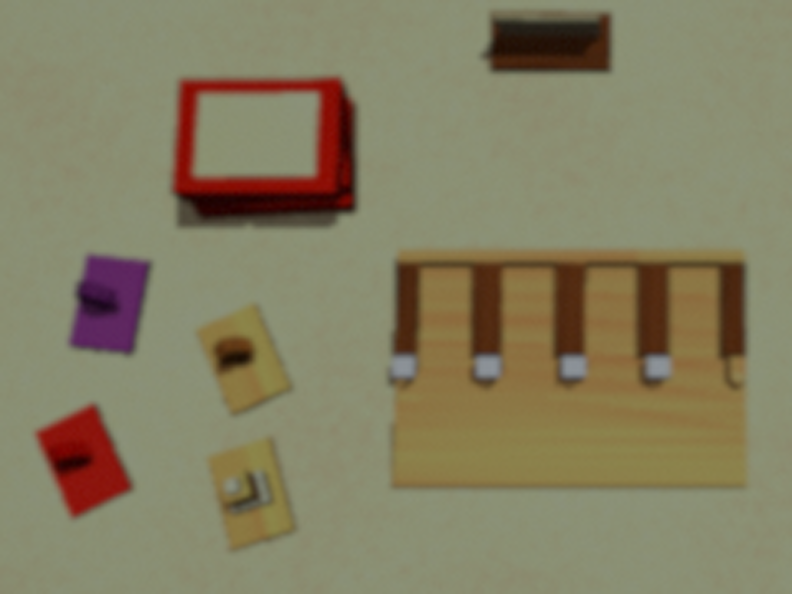

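View pics/b_sc1.png

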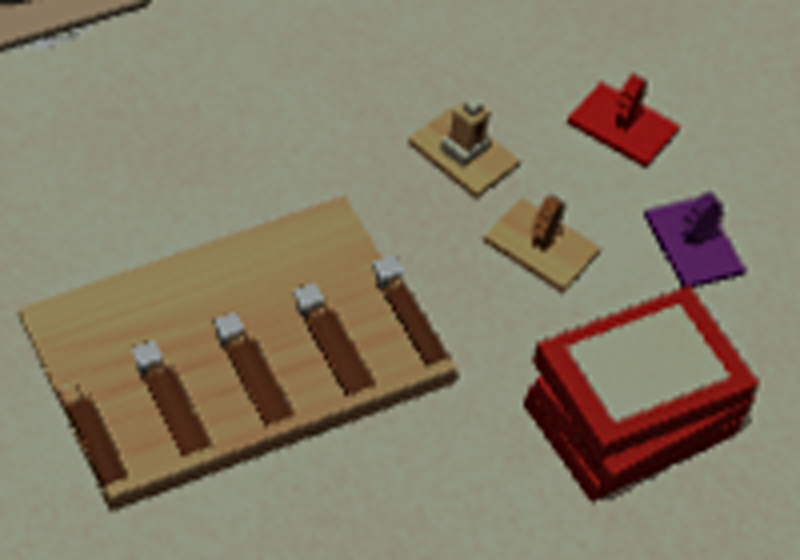

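View pics/b_sc2.png

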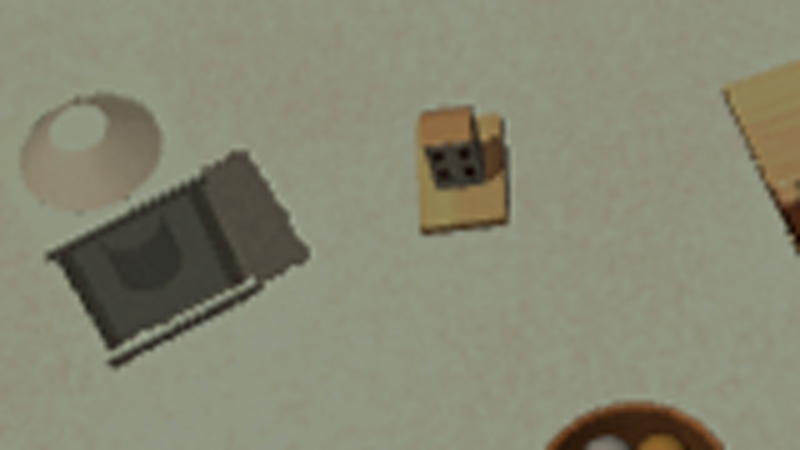

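View pics/b_top2.png

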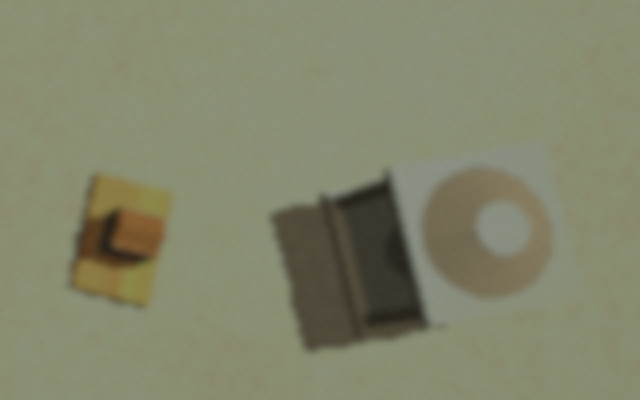

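```bash
cat > pads.py <<'E'
from h import *
def blobs(m,amin):
    n,l,st,c=cv2.connectedComponentsWithStats(m.astype(np.uint8))
    return [(c[i],st[i]) for i in range(1,n) if st[i,4]>=amin]
def whites(s,box):
    hsv=cv2.cvtColor(s["pixels"],cv2.COLOR_RGB2HSV); x0,y0,x1,y1=box
    m=(hsv[...,1]<40)&(hsv[...,2]>150); z=np.zeros_like(m); z[y0:y1,x0:x1]=m[y0:y1,x0:x1]; return z
E
python3 - <<'E'
from pads import *
s,K,R,t=cam("top"); s2,K2,R2,t2=cam("scene")
print(s["pixels"][222,242],s["pixels"][222,268],s["pixels"][300,300],s2["pixels"][196,310],s2["pixels"][150,330])
h=cv2.cvtColor(s["pixels"],cv2.COLOR_RGB2HSV); print(h[222,242],h[222,268],h[300,300]); 
h=cv2.cvtColor(s2["pixels"],cv2.COLOR_RGB2HSV); print(h[199,307],h[192,327],h[150,330],h[250,330])
E
```

```text
[139 145 150] [139 144 150] [139 143 115] [142 111  70] [143 144 124]
[104  19 150] [106  19 150] [ 34  50 143]
[ 94  12 154] [ 90  12 153] [ 32  35 144] [ 30  36 143]
```

```bash
cat > pads.py <<'E'
from h import *
def blobs(m,amin):
    n,l,st,c=cv2.connectedComponentsWithStats(m.astype(np.uint8))
    return [(c[i],st[i]) for i in range(1,n) if st[i,4]>=amin]
def whites(s,box,vmin=115):
    p=s["pixels"].astype(int); x0,y0,x1,y1=box
    m=(p[...,2]>p[...,0]-2)&(p[...,2]>vmin); z=np.zeros_like(m); z[y0:y1,x0:x1]=m[y0:y1,x0:x1]; return z
E
python3 - <<'E'
from pads import *
s,K,R,t=cam("top"); s2,K2,R2,t2=cam("scene")
a=sorted(blobs(whites(s,(230,205,355,235)),8),key=lambda b:b[0][0])
b=sorted(blobs(whites(s2,(280,150,380,215),130),8),key=lambda b:-b[0][0])
for q in a: print(q[0].round(1),q[1],onz(K,R,t,q[0],.04).round(4))
for q in b: print(q[0].round(1),q[1],onz(K2,R2,t2,q[0],.04).round(4))
for p,q in zip(a,b): print(*tri(ray(K,R,t,p[0]),ray(K2,R2,t2,q[0])))
# tray edges: wood mask
for s_,nm in((s,"top"),(s2,"scene")):
    hsv=cv2.cvtColor(s_["pixels"],cv2.COLOR_RGB2HSV); m=((hsv[...,1]>70)&(hsv[...,0]<30)&(hsv[...,2]>40)).astype(np.uint8)
    for c in cv2.findContours(m,cv2.RETR_EXTERNAL,cv2.CHAIN_APPROX_NONE)[0]:
        A=cv2.contourArea(c)
        if 120<A<20000 :print(nm,A,cv2.minAreaRect(c),cv2.boundingRect(c))
E
```

```text
[241.7 220.6] [239 218   7   6  36] [0.5262 0.1744 0.04  ]
[267.5 220.5] [265 218   6   6  36] [0.5271 0.0962 0.04  ]
[293.4 220.6] [291 218   6   6  35] [0.5276 0.0177 0.04  ]
[318.8 220.6] [316 218   6   6  32] [ 0.5283 -0.0592  0.04  ]
[366.8 176.1] [364 174   7   5  22] [0.5228 0.179  0.04  ]
[346.6 183.4] [344 182   7   4  20] [0.5236 0.0988 0.04  ]
[326.8 190.8] [324 189   6   5  22] [0.5257 0.0212 0.04  ]
[306.3 197.8] [303 196   7   5  25] [ 0.5252 -0.0568  0.04  ]
[0.52582528 0.17511429 0.04533437] 0.0033481764949316157
[0.52649806 0.09639404 0.04479794] 0.0014852222600425739
[0.52744774 0.01884192 0.04331476] 0.0027471102614438354
[ 0.52774912 -0.0584999   0.04445851] 0.0013689383324249338
top 2376.5 ((293.5, 381.0), (36.0, 85.0), 90.0) (251, 363, 86, 37)
top 6429.5 ((85.0, 364.0), (70.0, 170.0), 90.0) (0, 329, 171, 71)
top 628.5 ((501.5, 258.0), (28.0, 29.0), 90.0) (487, 244, 30, 29)
top 583.0 ((409.8735656738281, 259.5477294921875), (21.436607360839844, 30.505943298339844), 12.994616508483887) (398, 243, 25, 34)
top 596.5 ((195.61924743652344, 259.1038513183594), (30.6970
[... 1265 characters left out ...]
582, 19.79899024963379), 45.0) (391, 159, 29, 24)
scene 4743.0 ((329.16436767578125, 195.93833923339844), (55.2434196472168, 97.26117706298828), 69.44395446777344) (275, 159, 109, 79)
scene 307.0 ((386.292724609375, 146.86585998535156), (22.332847595214844, 19.99024200439453), 51.34019470214844) (372, 136, 28, 23)
scene 321.0 ((426.25006103515625, 139.75001525878906), (22.62741470336914, 20.50609588623047), 45.0) (412, 128, 28, 24)
scene 2436.5 ((355.5966491699219, 8.554431915283203), (39.91664505004883, 122.88592529296875), 74.40718841552734) (295, 0, 123, 43)
scene 8517.5 ((238.53271484375, 60.851863861083984), (134.12765502929688, 120.74437713623047), 82.12606048583984) (170, 0, 137, 127)
```

```bash
cat > mv.py <<'E'
from h import *
def state():
    o=observe(); M=Rot.from_quat(o["tool_rot"]).as_matrix()
    return o["tool_pos"],M,o
def psi(M): return np.degrees(np.arctan2(M[1,2],M[0,2]))
def need(x,y,z,yaw=None):
    """units: shifts /30mm along present tool axes, twist in 5deg (shift first, then twist)"""
    p,M,o=state(); d=M.T@(np.array([x,y,z])-p)/0.03
    tw=0.
    if yaw is not None:
        e=(yaw-psi(M)+90)%180-90; tw=-e/5
    print("t %.2f"%o["t"],"tcp",p.round(4),"psi %.2f"%psi(M),"tilt",M[:,0].round(4)," need xyz",d.round(2),"twist %.2f"%tw)
E
python3 - <<'E'
from mv import *
need(0.415,0.316,0.20,105)
need(0.415,0.316,0.20,-75)
print(observe()["joints"].round(2))
E
```

```text
t 0.45 tcp [0.2124 0.5878 0.2225] psi 70.13 tilt [-0. -0. -1.]  need xyz [ 0.75 -9.43 -6.22] twist -6.97
t 0.45 tcp [0.2124 0.5878 0.2225] psi 70.13 tilt [-0. -0. -1.]  need xyz [ 0.75 -9.43 -6.22] twist -6.97
[-1.25  0.33 -0.06  1.46  0.02  1.35 -0.09]
```

Candidates in the top view: tower board (195,258), brown tree board (194,218), house/amber board (410,260). The look-alikes are the red tree (146,250) and the purple tree (153,202), which I leave alone. I start with the tower board and will check it in a wrist close-up.

>>> {"name": "step_arm", "arguments": {"targets": [[0.05, -0.94, -0.62, 0, -1], [0.05, -0.94, -0.62, 0, -1], [0.05, -0.94, -0.62, 0, -1], [0.05, -0.94, -0.62, 0, -1], [0.05, -0.94, -0.62, 0, -1], [0.05, -0.94, -0.62, 0, -1], [0.05, -0.94, -0.62, 0, -1], [0.05, -0.94, -0.62, 0, -1], [0.05, -0.94, -0.62, 0, -1], [0.05, -0.94, -0.62, 0, -1]]}}

```text
t: 1.28
tool_pos: [0.4152, 0.3156, 0.2078]
tool_rot: [-0.406, 0.579, 0.406, 0.579]
contact_force: [-0.0, 0.6, 0.1]
grip_width: 0.0872
```

>>> {"name": "step_arm", "arguments": {"targets": [[0, 0, 0, 1, -1], [0, 0, 0, 1, -1], [0, 0, 0, 1, -1], [0, 0, 0, 1, -1], [0, 0, 0, 1, -1], [0, 0, 0, 1, -1], [0, 0, 0, 1, -1], [0, 0, 0, 1, -1], [0, 0, 0, 1, -1], [0, 0, 0, 1, -1]]}}

```text
t: 2.12
tool_pos: [0.4144, 0.3171, 0.2077]
tool_rot: [-0.122, 0.696, 0.122, 0.697]
contact_force: [-0.2, -0.8, -0.0]
grip_width: 0.0868
```

>>> {"name": "step_arm", "arguments": {"targets": [[0, 0, 0, 1, -1], [0, 0, 0, 0, -1], [0, 0, 0, 0, -1], [0, 0, 0, 0, -1]]}}

```text
t: 2.45
tool_pos: [0.4144, 0.3171, 0.2076]
tool_rot: [-0.094, 0.701, 0.094, 0.701]
contact_force: [-0.2, 0.1, 0.4]
grip_width: 0.0868
```

```bash
python3 - <<'E'
from mv import *
need(0.415,0.316,0.20,14.5)
s,K,R,t=cam("wrist"); save("c_w1",s["pixels"])
E
```

```text
t 2.45 tcp [0.4144 0.3171 0.2076] psi 15.30 tilt [ 0.e+00  1.e-04 -1.e+00]  need xyz [ 0.25 -0.04  0.01] twist 0.16
```

View pics/c_w1.png

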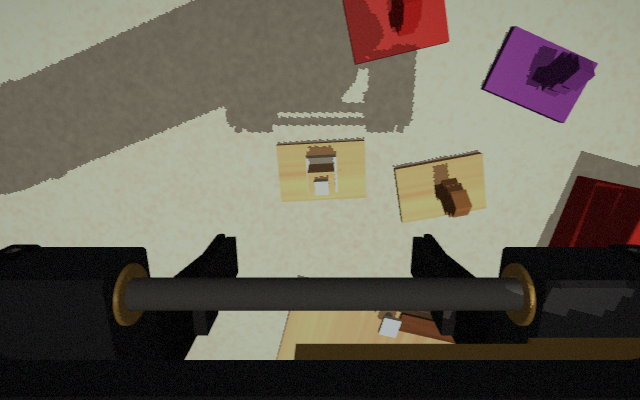

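```bash
cat > slab.py <<'E'
from mv import *
def wood(img):
    hsv=cv2.cvtColor(img,cv2.COLOR_RGB2HSV)
    return ((hsv[...,1]>85)&(hsv[...,0]>8)&(hsv[...,0]<32)&(hsv[...,2]>90)).astype(np.uint8)
def slab(s,K,R,t,seed,z,half=70,verbose=1):
    """wood contour nearest to seed pixel -> min area rect; corners onto plane z -> centre, yaw, size"""
    m=wood(s["pixels"]); m=cv2.morphologyEx(m,cv2.MORPH_OPEN,np.ones((3,3)))
    cs=[c for c in cv2.findContours(m,cv2.RETR_EXTERNAL,cv2.CHAIN_APPROX_NONE)[0] if cv2.contourArea(c)>250]
    c=min(cs,key=lambda c:abs(cv2.pointPolygonTest(c,seed,True)) if cv2.pointPolygonTest(c,seed,True)<0 else 0)
    P=np.array([onz(K,R,t,q,z)[:2] for q in c[:,0].astype(float)])
    r=cv2.minAreaRect((P*1000).astype(np.float32)); (cx,cy),(w,h),a=r
    yaw=a if w>=h else a+90
    yaw=(yaw+90)%180-90
    if verbose: print("slab centre %.4f %.4f"%(cx/1000,cy/1000),"size %.1f x %.1f"%(max(w,h),min(w,h)),"yaw %.2f"%yaw)
    return cx/1000,cy/1000,yaw,c
E
python3 - <<'E'
from slab import *
s,K,R,t=cam("wrist")
for seed in((322,190),(420,200)):
    slab(s,K,R,t,seed,0.009)
crop(s,270,130,500,230,3.4,"c_w1c")
s2,K2,R2,t2=cam("top")
for seed in((205,265),(190,212),(410,270)):
    slab(s2,K2,R2,t2,seed,0.009)
E
```

```text
slab centre 0.4153 0.3036 size 26.8 x 23.8 yaw 18.55
slab centre 0.5389 0.3284 size 90.2 x 64.1 yaw 26.17
slab centre 0.4115 0.3148 size 91.2 x 62.8 yaw 17.90
slab centre 0.5369 0.3292 size 90.6 x 60.4 yaw 25.90
slab centre 0.4165 -0.3373 size 90.7 x 61.3 yaw -14.21
```

View pics/c_w1c.png

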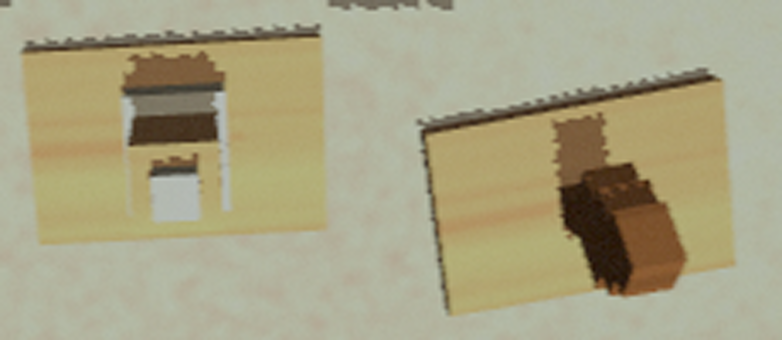

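```bash
sed -i 's/hsv\[...,1\]>85/hsv[...,1]>60/' slab.py; python3 - <<'E'
from slab import *
s,K,R,t=cam("wrist")
hsv=cv2.cvtColor(s["pixels"],cv2.COLOR_RGB2HSV); print(hsv[190,285],hsv[170,290],hsv[150,285],hsv[200,420],hsv[120,500],hsv[220,300])
for seed in((285,190),(420,200)):
    for z in (0.0,0.009,0.018): slab(s,K,R,t,seed,z)
print("cap",onz(K,R,t,(321.5,187.4),0.075))
s2,K2,R2,t2=cam("top")
for seed in((205,265),(190,212),(410,270)):
    slab(s2,K2,R2,t2,seed,0.009)
s3,K3,R3,t3=cam("scene")
for seed in((380,150),(400,170),(220,210)):
    slab(s3,K3,R3,t3,seed,0.009)
need(0.4115,.3148,.2,17.9)
E
```

```text
[ 26  89 178] [ 23  97 177] [ 24  96 178] [ 27  88 177] [ 41  28 183] [ 35  26 183]
slab centre 0.4129 0.3135 size 91.8 x 63.0 yaw 18.54
slab centre 0.4124 0.3154 size 89.6 x 61.5 yaw 18.54
slab centre 0.4120 0.3173 size 87.4 x 60.0 yaw 18.54
slab centre 0.5426 0.3267 size 93.1 x 66.0 yaw 26.11
slab centre 0.5390 0.3283 size 90.9 x 64.4 yaw 26.11
slab centre 0.5354 0.3298 size 88.6 x 62.8 yaw 26.11
cap [0.41277071 0.31532891 0.075     ]
slab centre 0.4120 0.3145 size 95.2 x 67.0 yaw 17.31
slab centre 0.5373 0.3293 size 95.1 x 65.0 yaw 25.62
slab centre 0.4163 -0.3373 size 94.3 x 65.9 yaw -14.34
slab centre 0.5211 0.0269 size 334.2 x 216.5 yaw -89.51
slab centre 0.5211 0.0269 size 334.2 x 216.5 yaw -89.51
slab centre 0.5211 0.0269 size 334.2 x 216.5 yaw -89.51
t 2.75 tcp [0.4144 0.317  0.2075] psi 15.16 tilt [-0.e+00  1.e-04 -1.e+00]  need xyz [ 0.25 -0.05 -0.11] twist -0.55
```

>>> {"name": "step_arm", "arguments": {"targets": [[0, 0, 0, -0.68, -1], [0, 0, 0, 0, -1]]}}

```text
t: 2.92
tool_pos: [0.4144, 0.317, 0.2075]
tool_rot: [-0.115, 0.698, 0.115, 0.698]
contact_force: [-0.4, -0.7, 0.4]
grip_width: 0.087
```

```bash
python3 - <<'E'
from slab import *
need(0.4125,.3153,.034,18.54)
s,K,R,t=cam("wrist"); slab(s,K,R,t,(285,190),.009)
E
```

```text
t 2.92 tcp [0.4144 0.317  0.2075] psi 18.71 tilt [-0.  0. -1.]  need xyz [ 5.78 -0.03 -0.08] twist 0.03
slab centre 0.4124 0.3157 size 89.8 x 61.2 yaw 18.69
```

>>> {"name": "step_arm", "arguments": {"targets": [[0.9, -0.03, -0.08, 0, -1], [0.9, 0, 0, 0, -1], [0.9, 0, 0, 0, -1], [0.9, 0, 0, 0, -1], [0.9, 0, 0, 0, -1], [0.7, 0, 0, 0, -1], [0.5, 0, 0, 0, -1], [0.08, 0, 0, 0, -1], [0, 0, 0, 0, -1]]}}

```text
t: 3.72
tool_pos: [0.412, 0.315, 0.0336]
tool_rot: [-0.114, 0.698, 0.113, 0.697]
contact_force: [0.4, 0.3, 1.2]
grip_width: 0.0869
```

```bash
python3 - <<'E'
from slab import *
need(0.4125,.3153,.034,18.54)
s,K,R,t=cam("wrist"); save("c_w2",s["pixels"])
E
```

```text
t 3.72 tcp [0.412  0.315  0.0336] psi 18.47 tilt [-0.0012 -0.0012 -1.    ]  need xyz [-0.01  0.    0.02] twist -0.01
```

View pics/c_w2.png

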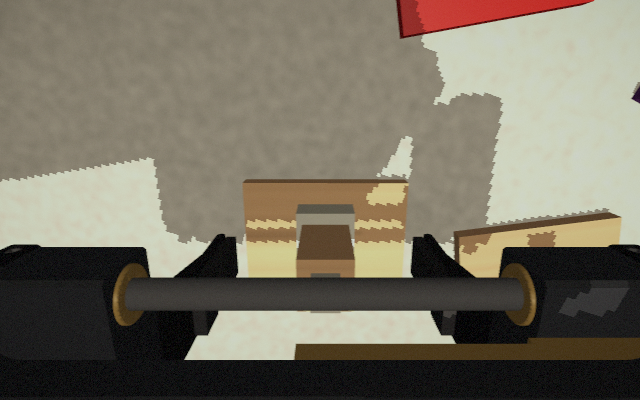

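The tower sits centred between the fingers (tower columns 297–355, finger tips at 237 and 411). Closing now.

>>> {"name": "step_arm", "arguments": {"targets": [[0, 0, 0, 0, 1], [0, 0, 0, 0, 1], [0, 0, 0, 0, 1], [0, 0, 0, 0, 1], [0, 0, 0, 0, 1], [0, 0, 0, 0, 1], [0, 0, 0, 0, 1], [0, 0, 0, 0, 1]]}}

```text
t: 4.43
tool_pos: [0.4124, 0.3154, 0.0342]
tool_rot: [-0.114, 0.698, 0.114, 0.698]
contact_force: [1.2, 0.3, -0.8]
grip_width: 0.042
```

>>> {"name": "step_arm", "arguments": {"targets": [[-0.3, 0, 0, 0, 1], [-0.7, 0, 0, 0, 1], [-0.7, 0, 0, 0, 1], [-0.3, 0, 0, 0, 1], [0, 0, 0, 0, 1]]}}

```text
t: 4.85
tool_pos: [0.4136, 0.3165, 0.0967]
tool_rot: [-0.113, 0.697, 0.115, 0.699]
contact_force: [-0.7, 0.3, 0.5]
grip_width: 0.0085
```

I lifted before the fingers had finished closing. I'll check what happened.

```bash
python3 - <<'E'
from slab import *
need(0.4125,.3153,.2,18.54)
s,K,R,t=cam("wrist"); save("c_w3",s["pixels"])
E
```

```text
t 4.85 tcp [0.4136 0.3165 0.0967] psi 18.52 tilt [ 0.003   0.0032 -1.    ]  need xyz [-3.44 -0.02 -0.03] twist -0.00
```

View pics/c_w3.png

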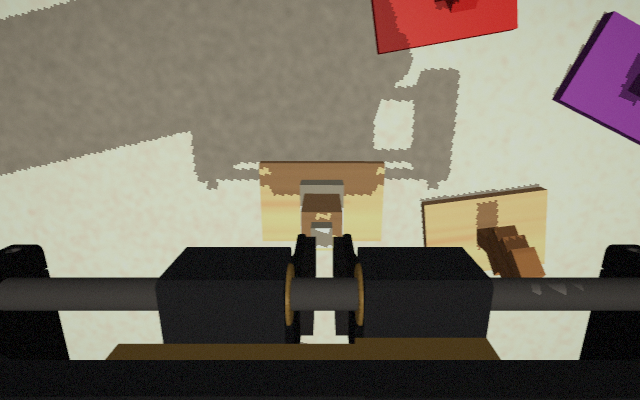

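The tower is untouched at (322,205) and the fingers closed above it. I'll reopen, descend again and wait for the fingers to close fully this time.

>>> {"name": "step_arm", "arguments": {"targets": [[0, 0, 0, 0, -1], [0, 0, 0, 0, -1], [0, 0, 0, 0, -1], [0, 0, 0, 0, -1], [0, 0, 0, 0, -1], [0, 0, 0, 0, -1], [0, 0, 0, 0, -1], [0, 0, 0, 0, -1], [0, 0, 0, 0, -1], [0, 0, 0, 0, -1]]}}

```text
t: 5.73
tool_pos: [0.4124, 0.3155, 0.0942]
tool_rot: [-0.114, 0.698, 0.114, 0.698]
contact_force: [-0.4, 0.1, -0.2]
grip_width: 0.0635
```

```bash
python3 - <<'E'
from slab import *
need(0.4125,.3154,.034,18.54)
s,K,R,t=cam("wrist"); slab(s,K,R,t,(280,230),.009); save("c_w4",s["pixels"])
E
```

```text
t 5.73 tcp [0.4124 0.3155 0.0942] psi 18.53 tilt [ 1.e-04  1.e-04 -1.e+00]  need xyz [ 2.01 -0.    0.  ] twist -0.00
slab centre 0.4137 0.3115 size 90.9 x 67.7 yaw 18.49
```

View pics/c_w4.png

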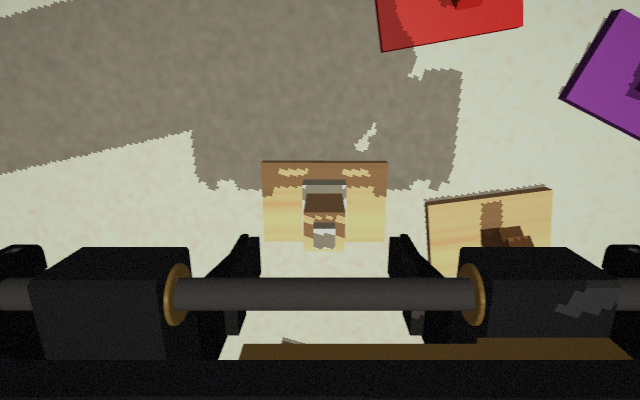

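>>> {"name": "step_arm", "arguments": {"targets": [[0.7, 0, 0, 0, -1], [0.7, 0, 0, 0, -1], [0.5, 0, 0, 0, -1], [0.1, 0, 0, 0, 1], [0, 0, 0, 0, 1], [0, 0, 0, 0, 1], [0, 0, 0, 0, 1], [0, 0, 0, 0, 1], [0, 0, 0, 0, 1], [0, 0, 0, 0, 1]]}}

```text
t: 6.62
tool_pos: [0.4127, 0.3156, 0.0347]
tool_rot: [-0.114, 0.698, 0.114, 0.698]
contact_force: [0.1, -0.5, 0.3]
grip_width: 0.0487
```

>>> {"name": "step_arm", "arguments": {"targets": [[0, 0, 0, 0, 1], [0, 0, 0, 0, 1], [0, 0, 0, 0, 1], [0, 0, 0, 0, 1], [0, 0, 0, 0, 1]]}}

```text
t: 7.03
tool_pos: [0.4124, 0.3155, 0.0342]
tool_rot: [-0.114, 0.698, 0.114, 0.698]
contact_force: [0.0, -0.3, 0.2]
grip_width: 0.0238
```

>>> {"name": "step_arm", "arguments": {"targets": [[0, 0, 0, 0, 1], [0, 0, 0, 0, 1], [0, 0, 0, 0, 1], [-0.2, 0, 0, 0, 1], [-0.6, 0, 0, 0, 1], [-0.8, 0, 0, 0, 1], [-0.8, 0, 0, 0, 1], [-0.8, 0, 0, 0, 1], [-0.8, 0, 0, 0, 1], [0, 0, 0, 0, 1]]}}

```text
t: 7.87
tool_pos: [0.4141, 0.3168, 0.1591]
tool_rot: [-0.112, 0.696, 0.115, 0.7]
contact_force: [0.6, 0.4, -1.9]
grip_width: 0.0236
```

```bash
python3 - <<'E'
from slab import *
s,K,R,t=cam("wrist"); save("c_w5",s["pixels"]); print(observe()["grip_width"])
need(0.46,.14,.154,0.5)
E
```

```text
0.023957367517205855
t 7.92 tcp [0.4134 0.3163 0.1566] psi 18.53 tilt [ 0.003   0.0032 -1.    ]  need xyz [ 0.07 -6.07 -0.4 ] twist 3.61
```

View pics/c_w5.png

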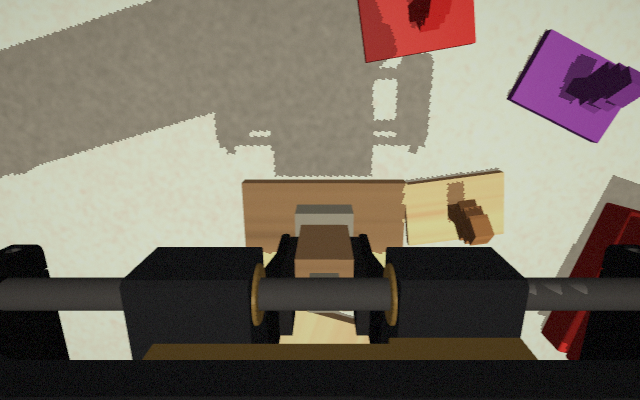

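>>> {"name": "step_arm", "arguments": {"targets": [[0, -0.5, -0.06, 0, 1], [0, -0.85, -0.11, 0, 1], [0, -0.95, -0.12, 0, 1], [0, -0.95, -0.13, 0, 1], [0, -0.95, -0.13, 0, 1], [0, -0.95, -0.13, 0, 1], [0, -0.95, -0.13, 0, 1], [0, -0.95, -0.12, 0, 1], [0, -0.85, -0.11, 0, 1], [0, -0.72, -0.09, 0, 1]]}}

```text
t: 8.75
tool_pos: [0.4616, 0.0566, 0.1529]
tool_rot: [-0.113, 0.699, 0.113, 0.697]
contact_force: [1.1, 1.0, -1.5]
grip_width: 0.024
```

>>> {"name": "step_arm", "arguments": {"targets": [[0, 0, 0, 0.9, 1], [0, 0, 0, 0.9, 1], [0, 0, 0, 0.9, 1], [0, 0, 0, 0.9, 1], [0, 0, 0, 0, 1], [0, 0, 0, 0, 1]]}}

```text
t: 9.25
tool_pos: [0.4617, 0.059, 0.1532]
tool_rot: [-0.004, 0.708, 0.004, 0.707]
contact_force: [0.4, 0.4, -1.3]
grip_width: 0.0237
```

```bash
python3 - <<'E'
from slab import *
s,K,R,t=cam("wrist"); save("c_w6",s["pixels"]); print(observe()["grip_width"])
need(0.464,.060,.154,0.5)
E
```

```text
0.023506456535322927
t 9.30 tcp [0.4619 0.059  0.1534] psi 0.68 tilt [-1.4e-03 -5.0e-04 -1.0e+00]  need xyz [-0.02  0.03  0.07] twist 0.04
```

View pics/c_w6.png

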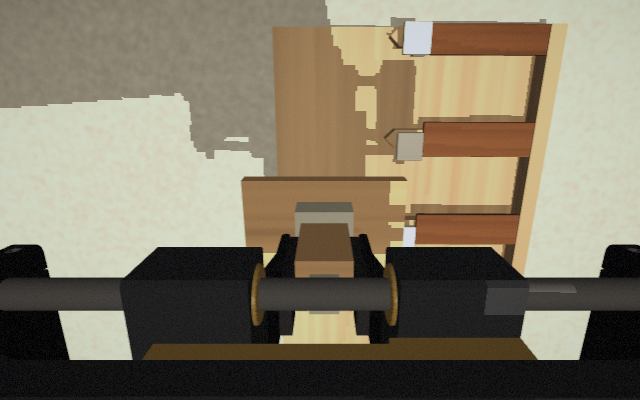

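```bash
python3 - <<'E'
from slab import *
s,K,R,t=cam("wrist"); crop(s,270,0,580,260,2.5,"c_w6c")
p=s["pixels"].astype(int)
print(p[38,418],p[145,410],p[60,450],p[40,480])
E
```

```text
[207 214 221] [173 167 147] [208 195 142] [130  81  46]
```

View pics/c_w6c.png

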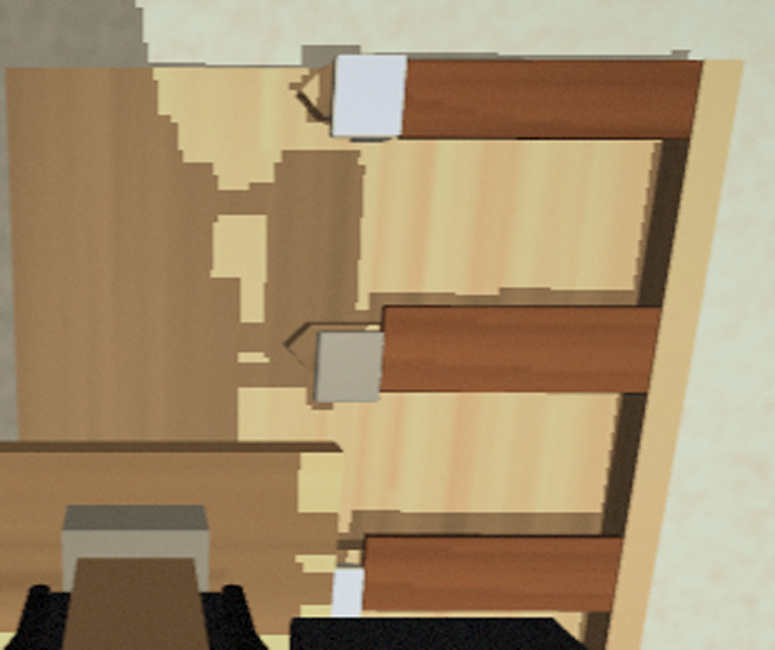

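```bash
python3 - <<'E'
from slab import *
s,K,R,t=cam("wrist")
f=lambda x,y,z: onz(K,R,t,(270+x/2.5,y/2.5),z)[:2].round(4)
for nm,y in (("r3top",60),("r3bot",138),("r2top",307),("r2bot",392),("r1top",536),("r1bot",611)):
    print(nm,f(420,y,.026),f(600,y,.026))
print("lip front r3 r2 r1",f(405,100,.026),f(384,350,.026),f(364,570,.026))
print("pad3",f(370,96,.04),"pad2",f(349,366,.04), "pad1 left edge",f(332,590,.04))
print("back stop front-top edge", f(703,60,.026),f(610,640,.026))
print("board: left edge row 178 cols 243,405 at bottom/top", [onz(K,R,t,q,observe()["tool_pos"][2]-.034+.009).round(4) for q in ((243,178.5),(405,181),(243,181))])
E
```

```text
r3top [0.5457 0.186 ] [0.5993 0.1866]
r3bot [0.5479 0.1643] [0.6028 0.165 ]
r2top [0.553  0.1138] [0.6108 0.1145]
r2bot [0.5558 0.0864] [0.6151 0.087 ]
r1top [0.5609 0.0363] [0.6231 0.037 ]
r1bot [0.5638 0.0083] [0.6276 0.009 ]
lip front r3 r2 r1 [0.5423 0.1749] [0.5427 0.1   ] [0.5426 0.0235]
pad3 [0.5282 0.1739] pad2 [0.5283 0.0966] pad1 left edge [0.5286 0.0217]
back stop front-top edge [0.63   0.1869] [ 0.6329 -0.0022]
board: left edge row 178 cols 243,405 at bottom/top [array([0.418 , 0.0906, 0.1287]), array([0.5057, 0.0902, 0.1287]), array([0.4179, 0.0892, 0.1287])]
```

>>> {"name": "step_arm", "arguments": {"targets": [[0.4, 0.06, 0, 0.04, 1], [0.7, 0, 0, 0, 1], [0.8, 0, 0, 0, 1], [0.7, 0, 0, 0, 1], [0.5, 0, 0, 0, 1], [0.3, 0, 0, 0, 1], [0.1, 0, 0, 0, 1], [0, 0, 0, 0, 1], [0, 0, 0, 0, 1]]}}

```text
t: 10.15
tool_pos: [0.463, 0.0614, 0.0498]
tool_rot: [-0.002, 0.707, 0.002, 0.707]
contact_force: [-0.3, -0.4, -2.3]
grip_width: 0.0239
```

```bash
python3 - <<'E'
from slab import *
need(0.464,.0607,.0452,0.5); print(observe()["contact_force"].round(1),observe()["grip_width"])
s,K,R,t=cam("wrist"); save("c_w7",s["pixels"])
E
```

```text
t 10.15 tcp [0.463  0.0614 0.0498] psi 0.35 tilt [ 9.e-04  3.e-04 -1.e+00]  need xyz [ 0.15 -0.02  0.03] twist -0.03
[-0.3 -0.4 -2.3] 0.023864757380140936
```

View pics/c_w7.png

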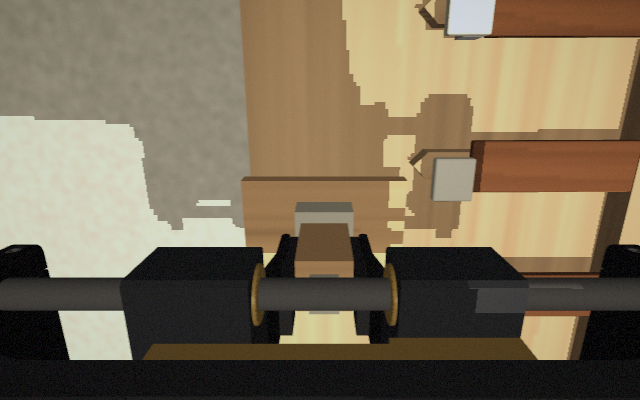

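```bash
python3 - <<'E'
from slab import *
s,K,R,t=cam("wrist"); crop(s,380,100,640,340,3,"c_w7c")
need(0.464,.0607,.0452,0.5)
print([onz(K,R,t,q,.026).round(4) for q in ((490,192),(620,191.5),(500,274),(610,273.5))])
print([onz(K,R,t,q,.0248).round(4) for q in ((243,181),(405,181))])
E
```

```text
t 10.25 tcp [0.4632 0.0615 0.0501] psi 0.34 tilt [ 1.5e-03  7.0e-04 -1.0e+00]  need xyz [ 0.16 -0.03  0.03] twist -0.03
[array([0.5538, 0.0866, 0.026 ]), array([0.6248, 0.0872, 0.026 ]), array([0.5665, 0.0369, 0.026 ]), array([0.6309, 0.0375, 0.026 ])]
[array([0.4192, 0.0917, 0.0248]), array([0.5072, 0.0922, 0.0248])]
```

View pics/c_w7c.png

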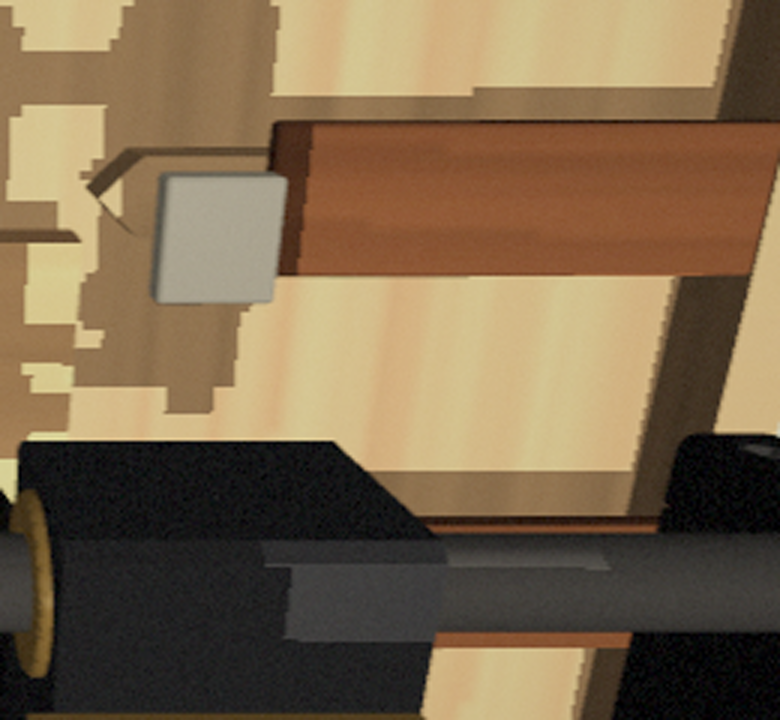

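>>> {"name": "step_arm", "arguments": {"targets": [[0.08, -0.03, 0, -0.03, 1], [0.06, 0, 0, 0, 1], [0, 0, 0, 0, 1], [0, 0, 0.2, 0, 1], [0, 0, 0.3, 0, 1], [0, 0, 0.3, 0, 1], [0, 0, 0.3, 0, 1], [0, 0, 0.3, 0, 1], [0, 0, 0.3, 0, 1], [0, 0, 0, 0, 1]]}}

```text
t: 11.08
tool_pos: [0.5148, 0.0613, 0.0455]
tool_rot: [-0.003, 0.707, 0.003, 0.707]
contact_force: [1.4, 2.4, 3.0]
grip_width: 0.024
```

```bash
python3 - <<'E'
from slab import *
need(0.586,.0621,.0445,0.5); print(observe()["contact_force"].round(1),observe()["grip_width"])
s,K,R,t=cam("wrist"); save("c_w8",s["pixels"])
E
```

```text
t 11.08 tcp [0.5148 0.0613 0.0455] psi 0.49 tilt [ 1.1e-03  6.0e-04 -1.0e+00]  need xyz [0.04 0.01 2.37] twist -0.00
[1.4 2.4 3. ] 0.02404747302254252
```

View pics/c_w8.png

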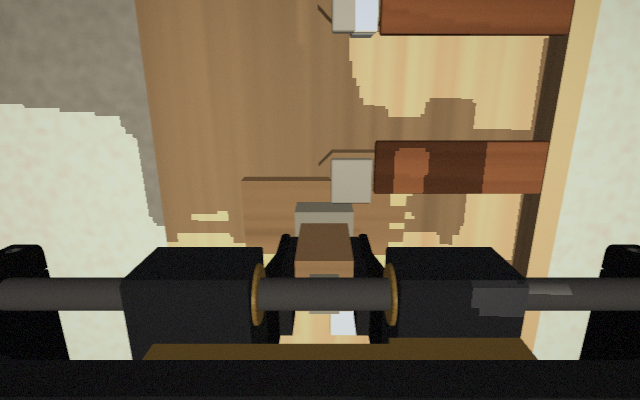

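>>> {"name": "step_arm", "arguments": {"targets": [[0, 0, 0.3, 0, 1], [0, 0, 0.3, 0, 1], [0, 0, 0.3, 0, 1], [0, 0, 0.3, 0, 1], [0, 0, 0.3, 0, 1], [0, 0, 0.3, 0, 1], [0, 0, 0.2, 0, 1], [0, 0, 0.15, 0, 1], [0, 0, 0.1, 0, 1], [0, 0, 0, 0, 1]]}}

```text
t: 11.97
tool_pos: [0.5806, 0.0617, 0.0453]
tool_rot: [-0.003, 0.708, 0.003, 0.707]
contact_force: [-4.6, 0.9, 7.0]
grip_width: 0.0236
```

```bash
python3 - <<'E'
from slab import *
need(0.586,.0621,.0445,0.5); print(observe()["contact_force"].round(1),observe()["grip_width"])
E
```

```text
t 11.97 tcp [0.5806 0.0617 0.0453] psi 0.49 tilt [-1.2e-03  6.0e-04 -1.0e+00]  need xyz [0.03 0.01 0.18] twist -0.00
[-4.6  0.9  7. ] 0.023616558570870104
```

>>> {"name": "step_arm", "arguments": {"targets": [[-0.02, 0, 0.07, 0, 1], [0, 0, 0.07, 0, 1], [0, 0, 0.05, 0, 1], [0, 0, 0, 0, 1], [0, 0, 0, 0, 1]]}}

```text
t: 12.38
tool_pos: [0.5853, 0.0614, 0.0454]
tool_rot: [-0.003, 0.708, 0.003, 0.706]
contact_force: [-7.5, -0.2, 6.6]
grip_width: 0.0238
```

>>> {"name": "step_arm", "arguments": {"targets": [[0, 0, 0.06, 0, 1], [0, 0, 0.06, 0, 1], [0, 0, 0.06, 0, 1], [0, 0, 0, 0, 1], [0, 0, 0, 0, 1]]}}

```text
t: 12.8
tool_pos: [0.5855, 0.0614, 0.0452]
tool_rot: [-0.003, 0.712, 0.003, 0.702]
contact_force: [-34.9, -0.3, 31.7]
grip_width: 0.0238
```

```bash
python3 - <<'E'
from slab import *
need(0.586,.0621,.0445,0.5); print(observe()["contact_force"].round(1),observe()["grip_width"])
s,K,R,t=cam("wrist"); save("c_w9",s["pixels"])
E
```

```text
t 12.80 tcp [0.5855 0.0614 0.0452] psi 0.49 tilt [-1.450e-02  5.000e-04 -9.999e-01]  need xyz [0.02 0.02 0.02] twist -0.00
[-34.9  -0.3  31.7] 0.023768890595166237
```

View pics/c_w9.png

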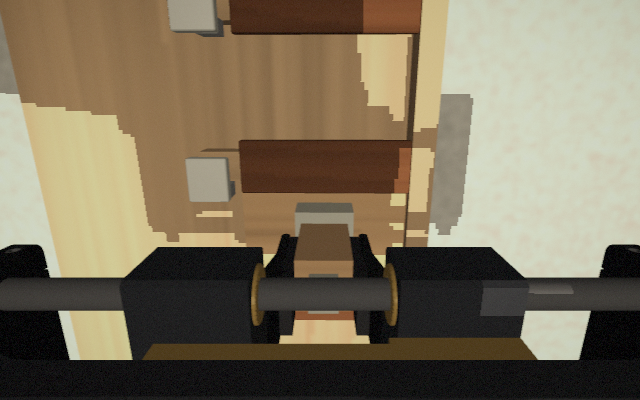

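>>> {"name": "step_arm", "arguments": {"targets": [[0, 0, -0.08, 0, 1], [0, 0, -0.06, 0, 1], [0, 0, 0, 0, 1], [0, 0, 0, 0, 1]]}}

```text
t: 13.18
tool_pos: [0.5853, 0.0615, 0.0451]
tool_rot: [-0.003, 0.709, 0.003, 0.705]
contact_force: [-11.7, 0.2, 9.3]
grip_width: 0.0235
```

>>> {"name": "step_arm", "arguments": {"targets": [[0, 0, 0, 0, -0.3], [0, 0, 0, 0, -0.3], [0, 0, 0, 0, -0.3], [0, 0, 0, 0, -0.3], [0, 0, 0, 0, -0.3], [0, 0, 0, 0, -0.3], [0, 0, 0, 0, -0.3], [0, 0, 0, 0, -0.3], [0, 0, 0, 0, -0.3]]}}

```text
t: 13.93
tool_pos: [0.5879, 0.0614, 0.0455]
tool_rot: [-0.003, 0.707, 0.003, 0.707]
contact_force: [-0.5, 0.4, -0.3]
grip_width: 0.0563
```

>>> {"name": "step_arm", "arguments": {"targets": [[-0.3, 0, 0, 0, -0.3], [-0.8, 0, 0, 0, -0.3], [-0.9, 0, 0, 0, -0.3], [-0.9, 0, 0, 0, 1], [-0.9, 0, 0, 0, 1], [-0.5, 0, -0.5, 0, 1], [0, 0, 0, 0, 1]]}}

```text
t: 14.52
tool_pos: [0.5735, 0.0612, 0.179]
tool_rot: [-0.002, 0.705, 0.003, 0.709]
contact_force: [0.9, -0.2, -0.3]
grip_width: 0.0375
```

```bash
python3 - <<'E'
from slab import *
need(0.5283,.0966,.1,0.5); print(observe()["contact_force"].round(1),observe()["grip_width"])
s,K,R,t=cam("wrist"); save("c_w10",s["pixels"])
E
```

```text
t 14.52 tcp [0.5735 0.0612 0.179 ] psi 0.45 tilt [ 0.0051  0.002  -1.    ]  need xyz [ 2.63  1.19 -1.51] twist -0.01
[ 0.9 -0.2 -0.3] 0.037537878076091456
```

View pics/c_w10.png

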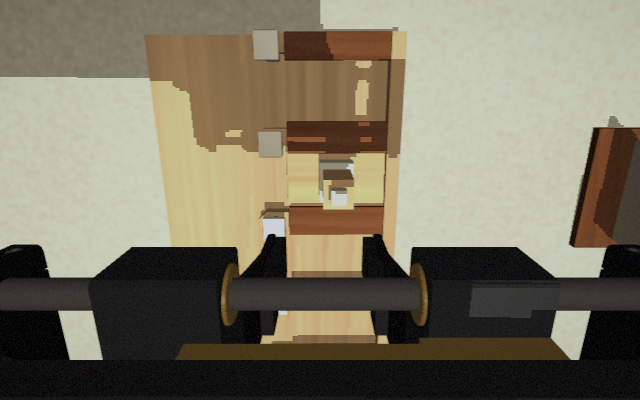

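>>> {"name": "step_arm", "arguments": {"targets": [[0, 0.6, -0.75, 0, 1], [0, 0.59, -0.76, 0, 1], [0.6, 0, 0, 0, 1], [0.9, 0, 0, 0, 1], [0.9, 0, 0, 0, 1], [0.7, 0, 0, 0, 1], [0.5, 0, 0, 0, 1], [0.3, 0, 0, 0, 1], [0, 0, 0, 0, 1]]}}

```text
t: 15.32
tool_pos: [0.5258, 0.0961, 0.0551]
tool_rot: [-0.004, 0.708, 0.002, 0.706]
contact_force: [0.0, 0.2, 1.0]
grip_width: 0.0005
```

```bash
python3 - <<'E'
from slab import *
need(0.5283,.0966,.028,0.5); print(observe()["contact_force"].round(1),observe()["grip_width"])
E
```

```text
t 15.32 tcp [0.5258 0.0961 0.0551] psi 0.48 tilt [-0.0038 -0.0016 -1.    ]  need xyz [0.9  0.02 0.09] twist -0.00
[0.  0.2 1. ] 0.00047008582238322464
```

>>> {"name": "step_arm", "arguments": {"targets": [[0.3, 0, 0.05, 0, 1], [0.3, 0, 0, 0, 1], [0.2, 0, 0, 0, 1], [0.15, 0, 0, 0, 1], [0, 0, 0, 0, 1], [0, 0, 0, 0, 1]]}}

```text
t: 15.82
tool_pos: [0.5283, 0.0965, 0.0288]
tool_rot: [-0.003, 0.707, 0.003, 0.707]
contact_force: [-0.1, 0.2, -0.7]
grip_width: 0.0002
```

>>> {"name": "step_arm", "arguments": {"targets": [[0.05, 0, 0, 0, 1], [0.05, 0, 0, 0, 1], [0, 0, 0, 0, 1], [0, 0, 0, 0, 1]]}}

```text
t: 16.15
tool_pos: [0.5285, 0.0966, 0.0282]
tool_rot: [-0.002, 0.707, 0.003, 0.707]
contact_force: [-12.3, -2.6, 29.1]
grip_width: -0.0
```

>>> {"name": "step_arm", "arguments": {"targets": [[-0.3, 0, 0, 0, 1], [-0.8, 0, 0, 0, 1], [-0.9, 0, 0, 0, 1], [-0.9, 0, 0, 0, -0.5], [-0.9, 0.3, 0, 0, -0.5], [-0.9, 0.9, 0, 0, -0.5], [-0.6, 1, 0, 0, -0.5], [0, 1, 0, 0, -0.5], [0, 1, 0, 0, -0.5], [0, 1, 0, 0, -0.5]]}}

```text
t: 16.98
tool_pos: [0.527, 0.254, 0.1856]
tool_rot: [-0.003, 0.707, 0.003, 0.707]
contact_force: [0.5, -0.5, 0.2]
grip_width: 0.039
```

```bash
python3 - <<'E'
from slab import *
s,K,R,t=cam("wrist"); save("c_w11",s["pixels"])
s2,K2,R2,t2=cam("top"); crop(s2,120,150,440,290,2.5,"c_t11")
for seed in((190,212),(410,270)): slab(s2,K2,R2,t2,seed,0.009)
need(0.539,.3285,.2,26)
E
```

```text
slab centre 0.4950 0.3855 size 557.9 x 168.3 yaw 24.17
slab centre 0.4162 -0.3374 size 94.3 x 66.1 yaw -14.19
t 17.08 tcp [0.5255 0.2585 0.1846] psi 0.90 tilt [-0.0014  0.0017 -1.    ]  need xyz [-0.51  2.33  0.49] twist -5.02
```

View pics/c_w11.png

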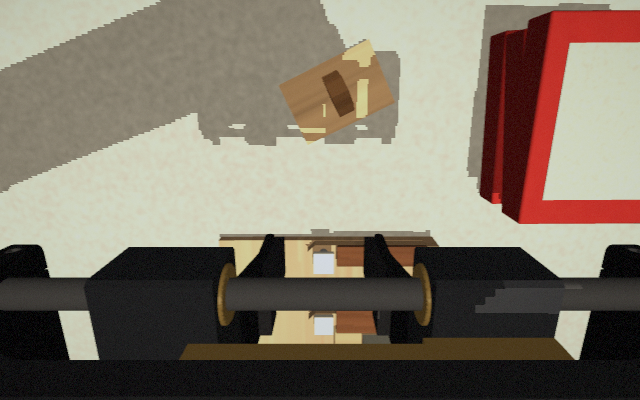

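View pics/c_t11.png

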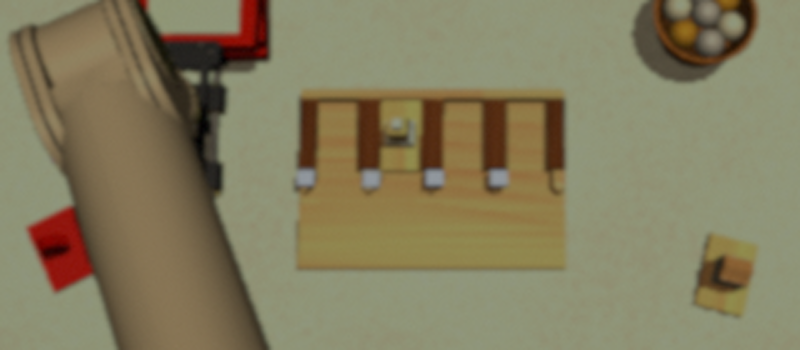

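>>> {"name": "step_arm", "arguments": {"targets": [[-0.25, 0.78, 0.16, -1, -0.5], [-0.25, 0.78, 0.22, -1, -0.5], [0, 0.77, 0.3, -1, -0.5], [0, 0, 0, -1, -0.5], [0, 0, 0, -1, -0.5], [0, 0, 0, 0, -0.5], [0, 0, 0, 0, -0.5]]}}

```text
t: 17.67
tool_pos: [0.5411, 0.3235, 0.2]
tool_rot: [-0.155, 0.69, 0.155, 0.69]
contact_force: [-0.3, -0.4, 0.1]
grip_width: 0.0652
```

```bash
python3 - <<'E'
from slab import *
s,K,R,t=cam("wrist"); save("c_w12",s["pixels"])
need(0.539,.3285,.2,26); print(observe()["grip_width"])
E
```

```text
t 17.72 tcp [0.5411 0.3235 0.2001] psi 25.25 tilt [-2.e-04 -2.e-04 -1.e+00]  need xyz [0.   0.18 0.01] twist -0.15
0.065048918881994
```

View pics/c_w12.png

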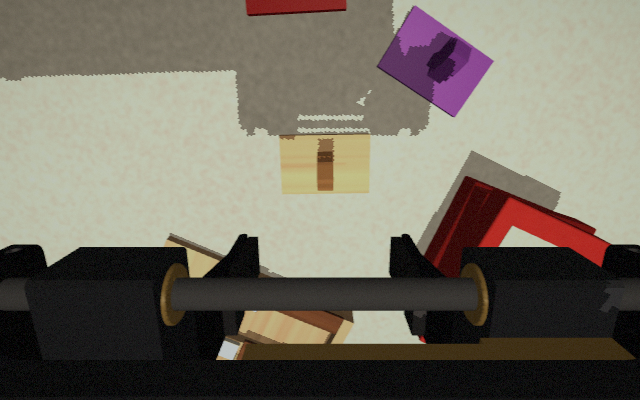

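```bash
python3 - <<'E'
from slab import *
s,K,R,t=cam("wrist")
x,y,yaw,c=slab(s,K,R,t,(295,165),.009)
crop(s,265,115,390,205,6,"c_w12c")
need(x,y,.034,yaw)
E
```

```text
slab centre 0.5382 0.3308 size 89.6 x 61.0 yaw 26.16
t 17.77 tcp [0.5411 0.3237 0.2001] psi 25.28 tilt [-1.e-04 -1.e-04 -1.e+00]  need xyz [5.54 0.25 0.01] twist -0.18
```

View pics/c_w12c.png

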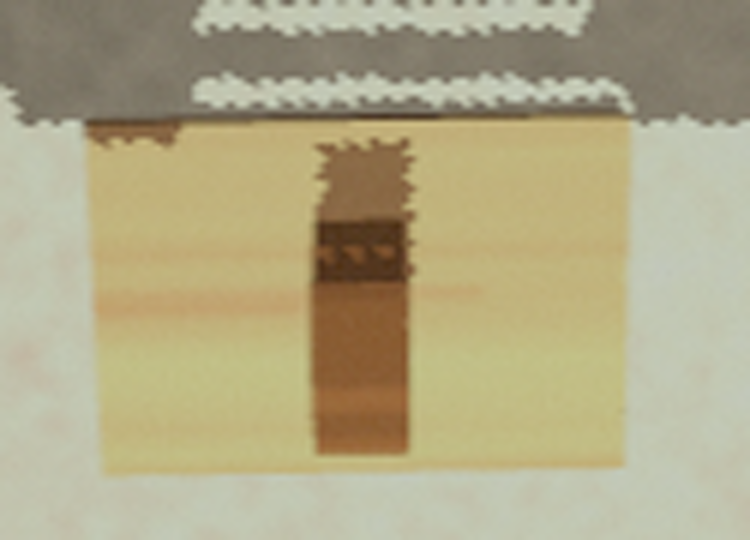

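>>> {"name": "step_arm", "arguments": {"targets": [[0.5, 0.24, 0.01, -0.15, -0.3], [0.9, 0, 0, 0, -0.3], [0.9, 0, 0, 0, -0.3], [0.9, 0, 0, 0, -0.3], [0.9, 0, 0, 0, -0.3], [0.7, 0, 0, 0, -0.3], [0.5, 0, 0, 0, -0.3], [0.24, 0, 0, 0, -0.3], [0, 0, 0, 0, -0.3]]}}

```text
t: 18.52
tool_pos: [0.5373, 0.3301, 0.0323]
tool_rot: [-0.16, 0.69, 0.16, 0.688]
contact_force: [-0.5, 0.1, 0.1]
grip_width: 0.0562
```

```bash
python3 - <<'E'
from slab import *
need(.538,.3307,.034,26); print(observe()["grip_width"])
s,K,R,t=cam("wrist"); save("c_w13",s["pixels"])
E
```

```text
t 18.52 tcp [0.5373 0.3301 0.0323] psi 26.14 tilt [-0.0021 -0.0017 -1.    ]  need xyz [-0.06  0.01  0.03] twist 0.03
0.05619950384857918
```

View pics/c_w13.png

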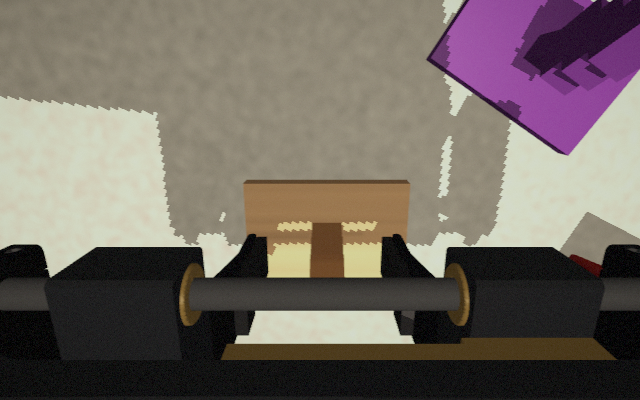

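>>> {"name": "step_arm", "arguments": {"targets": [[0, 0, 0, 0, 1], [0, 0, 0, 0, 1], [0, 0, 0, 0, 1], [0, 0, 0, 0, 1], [0, 0, 0, 0, 1], [0, 0, 0, 0, 1], [0, 0, 0, 0, 1], [0, 0, 0, 0, 1], [0, 0, 0, 0, 1], [0, 0, 0, 0, 1]]}}

```text
t: 19.4
tool_pos: [0.5382, 0.331, 0.0339]
tool_rot: [-0.16, 0.689, 0.16, 0.689]
contact_force: [-0.9, 0.1, 1.2]
grip_width: 0.0138
```

>>> {"name": "step_arm", "arguments": {"targets": [[0, 0, 0, 0, 1], [0, 0, 0, 0, 1], [0, 0, 0, 0, 1]]}}

```text
t: 19.65
tool_pos: [0.5382, 0.331, 0.0339]
tool_rot: [-0.16, 0.689, 0.16, 0.689]
contact_force: [0.1, -0.1, 1.3]
grip_width: 0.0143
```

>>> {"name": "step_arm", "arguments": {"targets": [[-0.2, 0, 0, 0, 1], [-0.6, 0, 0, 0, 1], [-0.9, 0, 0, 0, 1], [-0.9, 0, 0, 0, 1], [-0.9, 0, 0, 0, 1], [-0.5, 0, 0, 0, 1], [0, 0, 0, 0, 1]]}}

```text
t: 20.23
tool_pos: [0.5399, 0.3319, 0.1583]
tool_rot: [-0.159, 0.687, 0.161, 0.691]
contact_force: [-0.1, -0.4, -1.2]
grip_width: 0.0141
```

>>> {"name": "step_arm", "arguments": {"targets": [[0, -0.3, -0.34, 0, 1], [0, -0.6, -0.66, 0, 1], [0, -0.65, -0.72, 0, 1], [0, -0.65, -0.72, 0, 1], [0, -0.65, -0.72, 0, 1], [0, -0.65, -0.72, 0, 1], [0, -0.62, -0.69, 0, 1], [0, -0.5, -0.55, 0, 1], [0, 0, 0, 0, 1]]}}

```text
t: 20.98
tool_pos: [0.4602, 0.1341, 0.153]
tool_rot: [-0.159, 0.69, 0.159, 0.688]
contact_force: [0.7, -0.4, -0.9]
grip_width: 0.0137
```

>>> {"name": "step_arm", "arguments": {"targets": [[0, 0, 0, 0.85, 1], [0, 0, 0, 0.85, 1], [0, 0, 0, 0.85, 1], [0, 0, 0, 0.85, 1], [0, 0, 0, 0.85, 1], [0, 0, 0, 0.85, 1], [0, 0, 0, 0, 1], [0, 0, 0, 0, 1]]}}

```text
t: 21.65
tool_pos: [0.4614, 0.1388, 0.1533]
tool_rot: [-0.006, 0.707, 0.005, 0.707]
contact_force: [0.4, 0.3, -1.4]
grip_width: 0.0135
```

```bash
python3 - <<'E'
from slab import *
need(0.461,.1388,.0455,0.5); print(observe()["grip_width"])
s,K,R,t=cam("wrist"); save("c_w14",s["pixels"])
E
```

```text
t 21.65 tcp [0.4614 0.1388 0.1533] psi 0.88 tilt [-8.e-04 -3.e-04 -1.e+00]  need xyz [ 3.59 -0.   -0.01] twist 0.08
0.013518072274774941
```

View pics/c_w14.png

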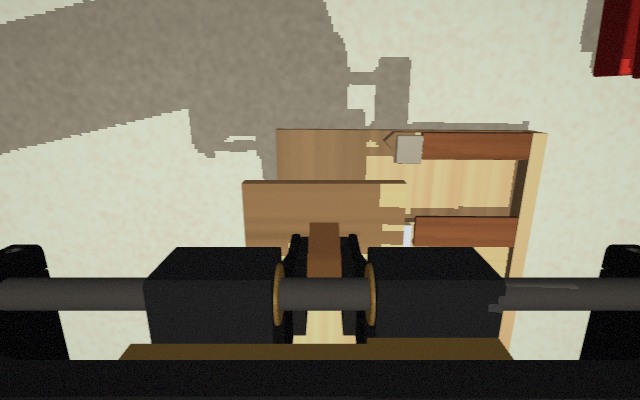

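```bash
python3 - <<'E'
from slab import *
s,K,R,t=cam("wrist"); crop(s,235,110,555,270,2.5,"c_w14c")
E
```

```text
(no output)
```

View pics/c_w14c.png

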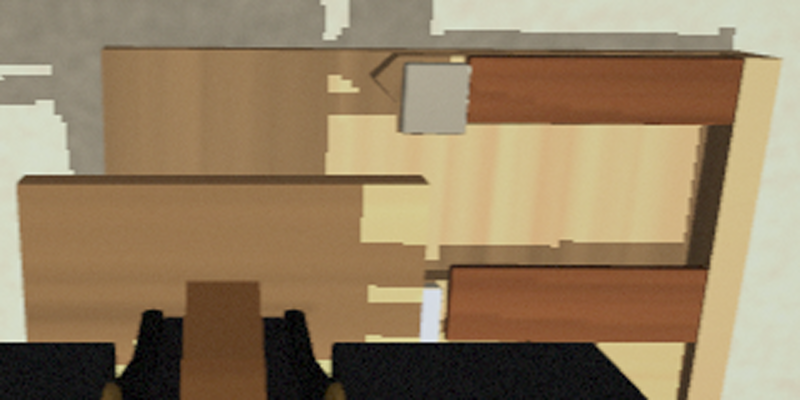

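```bash
python3 - <<'E'
from slab import *
s,K,R,t=cam("wrist")
f=lambda x,y,z: onz(K,R,t,(235+x/2.5,110+y/2.5),z)[:2].round(4)
print("r3bot",f(480,124,.026),f(710,124,.026),"r2top",f(480,266,.026),f(700,266.5,.026))
zt=observe()["tool_pos"][2]-.034+.009
print("board top-left edge",f(22,184,zt),f(425,184,zt),"left end",f(22,184,zt),f(28,342,zt),"pad3",f(434,98,.04), zt)
E
```

```text
r3bot [0.5464 0.1639] [0.6224 0.165 ] r2top [0.5512 0.1143] [0.6274 0.1153]
board top-left edge [0.4176 0.1673] [0.5052 0.1686] left end [0.4176 0.1673] [0.4172 0.1299] pad3 [0.5271 0.1743] 0.1285924978314741
```

>>> {"name": "step_arm", "arguments": {"targets": [[0.4, 0.02, 0, 0.06, 1], [0.7, 0, 0, 0, 1], [0.8, 0, 0, 0, 1], [0.7, 0, 0, 0, 1], [0.5, 0, 0, 0, 1], [0.3, 0, 0, 0, 1], [0.1, 0, 0, 0, 1], [0, 0, 0, 0, 1], [0, 0, 0, 0, 1], [0, 0, 0, 0, 1]]}}

```text
t: 22.63
tool_pos: [0.4624, 0.1396, 0.0498]
tool_rot: [-0.002, 0.707, 0.003, 0.708]
contact_force: [0.8, 0.4, -1.8]
grip_width: 0.0141
```

```bash
python3 - <<'E'
from slab import *
need(0.461,.1388,.0452,0.5); print(observe()["grip_width"])
s,K,R,t=cam("wrist"); crop(s,235,110,640,300,1.9,"c_w15")
E
```

```text
t 22.63 tcp [0.4624 0.1396 0.0498] psi 0.44 tilt [ 1.5e-03  9.0e-04 -1.0e+00]  need xyz [ 0.15 -0.03 -0.05] twist -0.01
0.014112251937247081
```

View pics/c_w15.png

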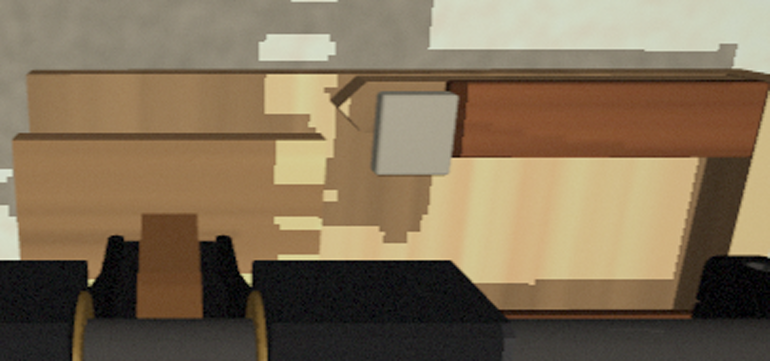

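```bash
python3 - <<'E'
from slab import *
s,K,R,t=cam("wrist")
f=lambda x,y,z: onz(K,R,t,(235+x/1.9,110+y/1.9),z)[:2].round(4)
print("r3bot",f(480,157,.026),f(740,156.5,.026),"r2top",f(520,311,.026),f(690,311,.026))
zt=observe()["tool_pos"][2]-.034+.009
print("board top-left edge",f(16,140,zt),f(322,140,zt))
E
```

```text
r3bot [0.5516 0.1646] [0.6264 0.1653] r2top [0.5706 0.1156] [0.623  0.1159]
board top-left edge [0.4185 0.1684] [0.5062 0.169 ]
```

>>> {"name": "step_arm", "arguments": {"targets": [[0.08, 0.015, 0, 0, 1], [0.06, 0, 0, 0, 1], [0, 0, 0, 0, 1], [0, 0, 0.2, 0, 1], [0, 0, 0.3, 0, 1], [0, 0, 0.3, 0, 1], [0, 0, 0.3, 0, 1], [0, 0, 0.3, 0, 1], [0, 0, 0.3, 0, 1], [0, 0, 0, 0, 1]]}}

```text
t: 23.57
tool_pos: [0.5147, 0.14, 0.0447]
tool_rot: [-0.002, 0.707, 0.002, 0.708]
contact_force: [0.1, 0.3, -1.0]
grip_width: 0.014
```

```bash
python3 - <<'E'
from slab import *
need(0.586,.1401,.0452,0.5); print(observe()["contact_force"].round(1),observe()["grip_width"])
E
```

```text
t 23.57 tcp [0.5147 0.14   0.0447] psi 0.39 tilt [ 1.2e-03 -1.0e-04 -1.0e+00]  need xyz [-0.01 -0.01  2.38] twist -0.02
[ 0.1  0.3 -1. ] 0.013972456630043218
```

Clean entry. On to the stop.

>>> {"name": "step_arm", "arguments": {"targets": [[0, 0, 0.3, 0, 1], [0, 0, 0.3, 0, 1], [0, 0, 0.3, 0, 1], [0, 0, 0.3, 0, 1], [0, 0, 0.3, 0, 1], [0, 0, 0.3, 0, 1], [0, 0, 0.2, 0, 1], [0, 0, 0.2, 0, 1], [0, 0, 0.15, 0, 1], [0, 0, 0, 0, 1]]}}

```text
t: 24.4
tool_pos: [0.5839, 0.1406, 0.0446]
tool_rot: [-0.003, 0.707, 0.003, 0.707]
contact_force: [0.1, -0.3, -1.1]
grip_width: 0.0139
```

>>> {"name": "step_arm", "arguments": {"targets": [[0, 0, 0.06, 0, 1], [0, 0, 0.06, 0, 1], [0, 0, 0, 0, 1], [0, 0, 0, 0, 1]]}}

```text
t: 24.73
tool_pos: [0.5847, 0.1407, 0.0442]
tool_rot: [-0.003, 0.709, 0.003, 0.706]
contact_force: [-7.6, -0.8, 3.1]
grip_width: 0.0141
```

>>> {"name": "step_arm", "arguments": {"targets": [[0, 0, 0.05, 0, 1], [0, 0, 0.05, 0, 1], [0, 0, 0, 0, 1], [0, 0, 0, 0, 1]]}}

```text
t: 25.07
tool_pos: [0.5849, 0.1408, 0.0443]
tool_rot: [-0.003, 0.711, 0.003, 0.704]
contact_force: [-21.9, -1.7, 17.4]
grip_width: 0.0138
```

```bash
python3 - <<'E'
from slab import *
need(0.586,.1401,.0452,0.5); print(observe()["contact_force"].round(1),observe()["grip_width"])
s,K,R,t=cam("wrist"); save("c_w16",s["pixels"])
E
```

```text
t 25.07 tcp [0.5849 0.1408 0.0443] psi 0.47 tilt [-1.010e-02 -5.000e-04 -9.999e-01]  need xyz [-0.03 -0.02  0.03] twist -0.01
[-21.9  -1.7  17.4] 0.01379987450830367
```

View pics/c_w16.png

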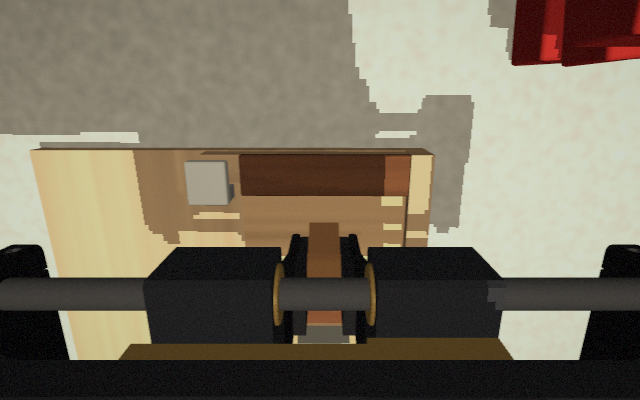

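>>> {"name": "step_arm", "arguments": {"targets": [[0, 0, -0.05, 0, 1], [0, 0, -0.03, 0, 1], [0, 0, 0, 0, -0.3], [0, 0, 0, 0, -0.3], [0, 0, 0, 0, -0.3], [0, 0, 0, 0, -0.3], [0, 0, 0, 0, -0.3], [0, 0, 0, 0, -0.3], [0, 0, 0, 0, -0.3], [0, 0, 0, 0, -0.3]]}}

```text
t: 25.95
tool_pos: [0.5874, 0.1407, 0.0446]
tool_rot: [-0.003, 0.707, 0.003, 0.707]
contact_force: [1.1, 0.3, -0.7]
grip_width: 0.0543
```

>>> {"name": "step_arm", "arguments": {"targets": [[-0.3, 0, 0, 0, -0.3], [-0.8, 0, 0, 0, -0.3], [-0.9, 0, 0, 0, -0.3], [-0.9, 0, 0, 0, 1], [-0.9, 0, 0, 0, 1], [-0.5, 0, -0.5, 0, 1], [0, 0, 0, 0, 1]]}}

```text
t: 26.53
tool_pos: [0.573, 0.141, 0.1782]
tool_rot: [-0.002, 0.705, 0.004, 0.709]
contact_force: [0.1, 0.7, 0.8]
grip_width: 0.0377
```

```bash
python3 - <<'E'
from slab import *
need(0.5278,.1744,.055,0.5); print(observe()["contact_force"].round(1),observe()["grip_width"])
s,K,R,t=cam("wrist"); save("c_w17",s["pixels"])
E
```

```text
t 26.53 tcp [0.573  0.141  0.1782] psi 0.42 tilt [ 0.005   0.0027 -1.    ]  need xyz [ 4.1   1.11 -1.52] twist -0.02
[0.1 0.7 0.8] 0.0376902235893334
```

View pics/c_w17.png

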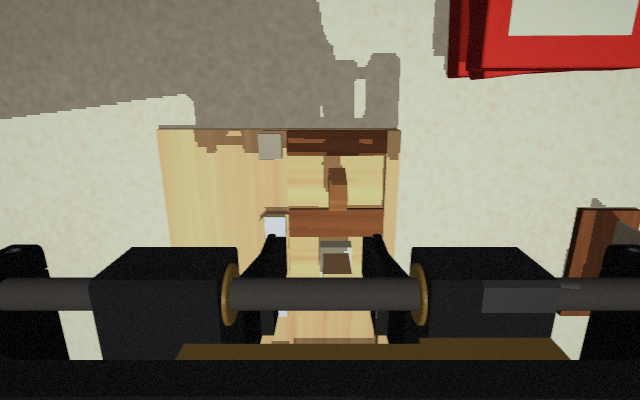

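>>> {"name": "step_arm", "arguments": {"targets": [[0, 0.55, -0.72, 0, 1], [0, 0.55, -0.73, 0, 1], [0.6, 0, 0, 0, 1], [0.9, 0, 0, 0, 1], [0.9, 0, 0, 0, 1], [0.7, 0, 0, 0, 1], [0.5, 0, 0, 0, 1], [0.3, 0, 0, 0, 1], [0, 0, 0, 0, 1], [0, 0, 0, 0, 1]]}}

```text
t: 27.42
tool_pos: [0.5286, 0.1731, 0.0564]
tool_rot: [-0.003, 0.707, 0.002, 0.707]
contact_force: [0.3, 0.9, 0.6]
grip_width: 0.0008
```

```bash
python3 - <<'E'
from slab import *
need(0.5278,.1744,.028,0.5); print(observe()["contact_force"].round(1),observe()["grip_width"])
E
```

```text
t 27.42 tcp [0.5286 0.1731 0.0564] psi 0.42 tilt [-7.e-04 -5.e-04 -1.e+00]  need xyz [ 0.95  0.04 -0.03] twist -0.02
[0.3 0.9 0.6] 0.0008019214754008714
```

>>> {"name": "step_arm", "arguments": {"targets": [[0.3, 0.03, 0, 0, 1], [0.3, 0, 0, 0, 1], [0.2, 0, 0, 0, 1], [0.15, 0, 0, 0, 1], [0.05, 0, 0, 0, 1], [0.04, 0, 0, 0, 1], [0, 0, 0, 0, 1], [0, 0, 0, 0, 1]]}}

```text
t: 28.08
tool_pos: [0.5296, 0.1748, 0.0281]
tool_rot: [-0.002, 0.707, 0.003, 0.708]
contact_force: [-9.6, -1.7, 31.6]
grip_width: 0.0005
```

>>> {"name": "step_arm", "arguments": {"targets": [[-0.3, 0, 0, 0, 1], [-0.8, 0, 0, 0, 1], [-0.9, 0, 0, 0, 1], [-0.9, 0, 0, 0, -0.8], [-0.9, -0.3, 0, 0, -0.8], [-0.9, -0.9, 0, 0, -0.8], [-0.8, -1, -0.1, 0, -0.8], [0, -1, -0.3, 0, -0.8], [0, -1, -0.3, 0, -0.8], [0, -1, -0.3, 0, -0.8]]}}

```text
t: 28.92
tool_pos: [0.499, 0.0165, 0.1904]
tool_rot: [-0.003, 0.707, 0.003, 0.707]
contact_force: [0.0, -1.0, -0.3]
grip_width: 0.0393
```

>>> {"name": "step_arm", "arguments": {"targets": [[0, -1, -0.3, 0, -0.8], [0, -1, -0.3, 0, -0.8], [0, -1, -0.3, 0, -0.8], [0, -1, -0.3, 0, -0.8], [0, -1, -0.3, 0, -0.8], [0, -1, -0.3, 0, -0.8], [0, -1, -0.3, 0, -0.8], [0, -1, -0.3, 0, -0.8], [0, -1, -0.3, 0, -0.8], [0, -1, -0.2, 0, -0.8]]}}

```text
t: 29.75
tool_pos: [0.4137, -0.284, 0.1902]
tool_rot: [-0.002, 0.707, 0.003, 0.707]
contact_force: [0.8, 0.0, 0.1]
grip_width: 0.0782
```

```bash
python3 - <<'E'
from slab import *
need(0.4163,-.3373,.2,-14.2)
s,K,R,t=cam("wrist"); save("c_w18",s["pixels"])
s,K,R,t=cam("top"); crop(s,120,130,520,290,2,"c_t18")
E
```

```text
t 29.75 tcp [ 0.4137 -0.284   0.1902] psi 0.41 tilt [-3.e-04  8.e-04 -1.e+00]  need xyz [-0.33 -1.78  0.08] twist 2.92
```

View pics/c_w18.png

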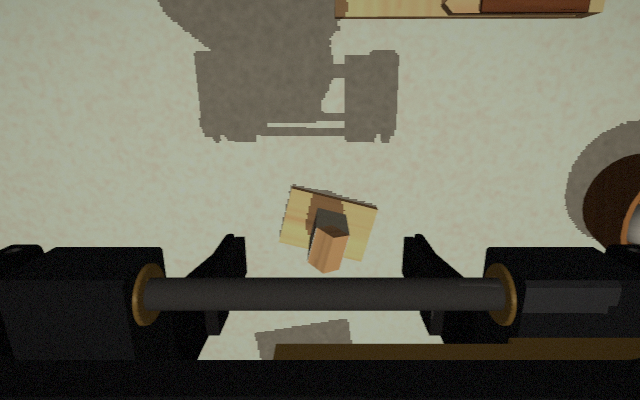

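View pics/c_t18.png

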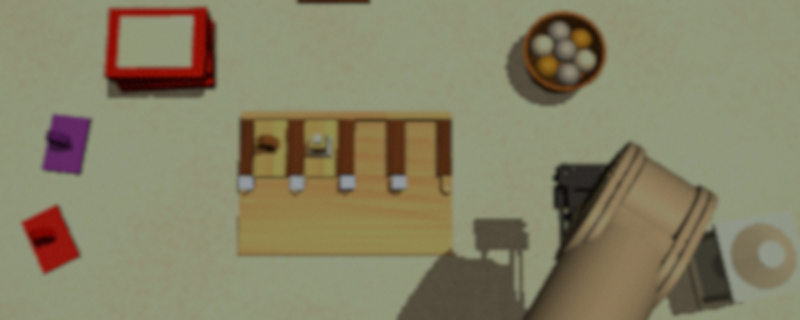

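>>> {"name": "step_arm", "arguments": {"targets": [[-0.3, -0.9, 0.04, 0, -0.5], [0, -0.8, 0.04, 0, -0.5], [0, 0, 0, 1, -0.5], [0, 0, 0, 1, -0.5], [0, 0, 0, 0.92, -0.5], [0, 0, 0, 0, -0.5], [0, 0, 0, 0, -0.5]]}}

```text
t: 30.43
tool_pos: [0.4178, -0.3331, 0.199]
tool_rot: [0.086, 0.702, -0.086, 0.702]
contact_force: [0.2, -0.7, -0.3]
grip_width: 0.0648
```

```bash
python3 - <<'E'
from slab import *
s,K,R,t=cam("wrist"); crop(s,250,100,410,230,5,"c_w19")
x,y,yaw,c=slab(s,K,R,t,(285,170),.009)
need(x,y,.034,yaw); print(observe()["grip_width"])
E
```

```text
slab centre 0.4164 -0.3438 size 90.2 x 70.3 yaw -14.00
t 30.48 tcp [ 0.4178 -0.3332  0.1992] psi -13.98 tilt [-4.e-04  5.e-04 -1.e+00]  need xyz [ 5.51 -0.36  0.04] twist 0.01
0.06525654455590464
```

View pics/c_w19.png

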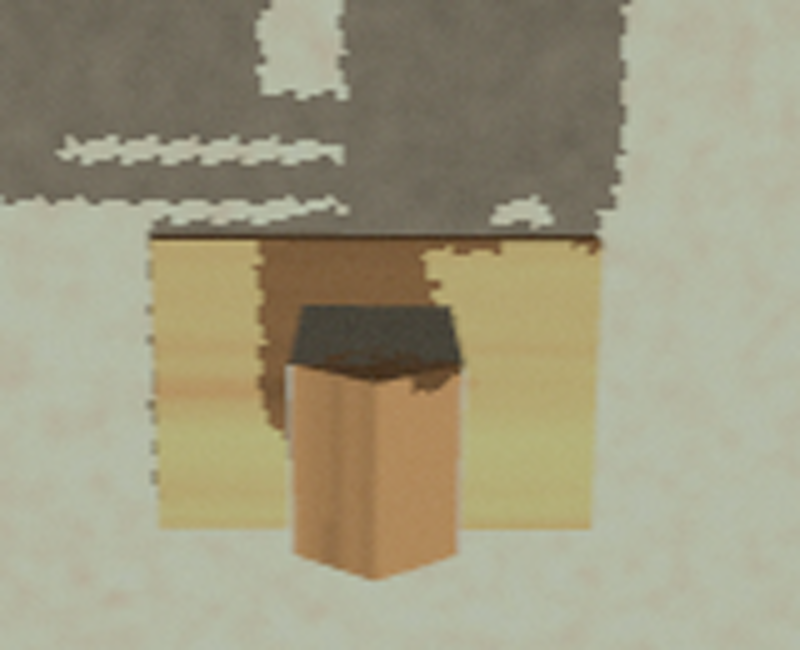

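```bash
python3 - <<'E'
from slab import *
s,K,R,t=cam("wrist")
f=lambda x,y,z: onz(K,R,t,(250+x/5,100+y/5),z)[:2]
C=np.array([f(152,240,.009),f(599,240,.009),f(592,527,.009),f(160,528,.009)])
print(C.round(4),C.mean(0).round(4),[np.linalg.norm(C[i]-C[(i+1)%4]).round(4) for i in range(4)])
d=C[1]-C[0]; e=C[2]-C[3]; print(np.degrees(np.arctan2(d[1],d[0])),np.degrees(np.arctan2(e[1],e[0])))
print("ridge ends at z=.080",f(375,382,.08),f(376,578,.08), "mean",((f(375,382,.08)+f(376,578,.08))/2).round(4))
need(*C.mean(0),.034,-14)
E
```

```text
[[ 0.3823 -0.2992]
 [ 0.4685 -0.3207]
 [ 0.4547 -0.3789]
 [ 0.3674 -0.3573]] [ 0.4182 -0.339 ] [np.float64(0.0889), np.float64(0.0598), np.float64(0.09), np.float64(0.06)]
-13.985450009878447 -13.858909439763536
ridge ends at z=.080 [ 0.42192588 -0.32217699] [ 0.41398802 -0.35488481] mean [ 0.418  -0.3385]
t 30.53 tcp [ 0.4178 -0.3333  0.1992] psi -14.00 tilt [-3.e-04  5.e-04 -1.e+00]  need xyz [ 5.51 -0.18  0.06] twist -0.00
```

>>> {"name": "step_arm", "arguments": {"targets": [[0.5, -0.18, 0.06, 0, -0.4], [0.9, 0, 0, 0, -0.4], [0.9, 0, 0, 0, -0.4], [0.9, 0, 0, 0, -0.4], [0.9, 0, 0, 0, -0.4], [0.7, 0, 0, 0, -0.4], [0.5, 0, 0, 0, -0.4], [0.2, 0, 0, 0, -0.4], [0, 0, 0, 0, -0.4]]}}

```text
t: 31.28
tool_pos: [0.4175, -0.3387, 0.0333]
tool_rot: [0.087, 0.703, -0.086, 0.701]
contact_force: [-0.1, -1.0, -0.2]
grip_width: 0.0608
```

```bash
python3 - <<'E'
from slab import *
need(.4182,-.3388,.034,-14); print(observe()["grip_width"])
s,K,R,t=cam("wrist"); save("c_w20",s["pixels"])
E
```

```text
t 31.28 tcp [ 0.4175 -0.3387  0.0333] psi -14.09 tilt [-0.0022  0.0011 -1.    ]  need xyz [-0.02  0.    0.02] twist -0.02
0.06082302001920066
```

View pics/c_w20.png

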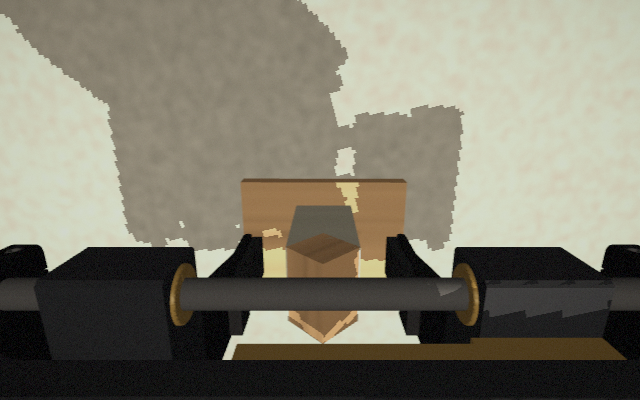

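The house is centred between the fingers (columns 287–360). Closing.

>>> {"name": "step_arm", "arguments": {"targets": [[0, 0, 0, 0, 1], [0, 0, 0, 0, 1], [0, 0, 0, 0, 1], [0, 0, 0, 0, 1], [0, 0, 0, 0, 1], [0, 0, 0, 0, 1], [0, 0, 0, 0, 1], [0, 0, 0, 0, 1], [0, 0, 0, 0, 1], [0, 0, 0, 0, 1]]}}

```text
t: 32.17
tool_pos: [0.4184, -0.3393, 0.0347]
tool_rot: [0.087, 0.702, -0.087, 0.702]
contact_force: [-2.1, 2.5, 5.8]
grip_width: 0.0293
```

>>> {"name": "step_arm", "arguments": {"targets": [[0, 0, 0, 0, 1], [-0.2, 0, 0, 0, 1], [-0.6, 0, 0, 0, 1], [-0.9, 0, 0, 0, 1], [-0.9, 0, 0, 0, 1], [-0.9, 0, 0, 0, 1], [-0.5, 0, 0, 0, 1], [0, 0, 0, 0, 1]]}}

```text
t: 32.83
tool_pos: [0.4195, -0.3405, 0.1578]
tool_rot: [0.087, 0.7, -0.088, 0.703]
contact_force: [0.0, -0.6, -2.0]
grip_width: 0.0295
```

```bash
python3 - <<'E'
from slab import *
print(observe()["grip_width"])
# channel 1 start: tray(-0.079,-0.039); channel 0 : -0.117
a=np.radians(.5); Rt=np.array([[np.cos(a),-np.sin(a)],[np.sin(a),np.cos(a)]])
for Y in(-.039,-.117):
  for X in(-.079,.045): print(Y,X,(np.array([.541,.0227])+Rt@[X,Y]).round(4))
need(*(np.array([.541,.0227])+Rt@[-.079,-.039]),.154,.5)
E
```

```text
0.029527272111923217
-0.039 -0.079 [ 0.4623 -0.017 ]
-0.039 0.045 [ 0.5863 -0.0159]
-0.117 -0.079 [ 0.463 -0.095]
-0.117 0.045 [ 0.587  -0.0939]
t 32.83 tcp [ 0.4195 -0.3405  0.1578] psi -14.19 tilt [ 0.0048 -0.0019 -1.    ]  need xyz [ 0.11 10.81 -1.26] twist -2.94
```

>>> {"name": "step_arm", "arguments": {"targets": [[0, 0.5, -0.03, 0, 1], [0, 0.85, -0.06, 0, 1], [0, 0.9, -0.07, 0, 1], [0, 0.9, -0.07, 0, 1], [0, 0.9, -0.07, 0, 1], [0, 0.9, -0.07, 0, 1], [0, 0.9, -0.07, 0, 1], [0, 0.9, -0.06, 0, 1], [0, 0.85, -0.06, 0, 1], [0, 0.69, -0.04, 0, 1]]}}

```text
t: 33.67
tool_pos: [0.4613, -0.0916, 0.1537]
tool_rot: [0.087, 0.702, -0.087, 0.701]
contact_force: [0.8, -0.5, -1.2]
grip_width: 0.0299
```

>>> {"name": "step_arm", "arguments": {"targets": [[0, 0, 0, -0.74, 1], [0, 0, 0, -0.74, 1], [0, 0, 0, -0.74, 1], [0, 0, 0, -0.72, 1], [0, 0, 0, 0, 1], [0, 0, 0, 0, 1]]}}

```text
t: 34.17
tool_pos: [0.4613, -0.0938, 0.1538]
tool_rot: [-0.003, 0.707, 0.003, 0.707]
contact_force: [-0.9, 0.2, -1.3]
grip_width: 0.0299
```

```bash
python3 - <<'E'
from slab import *
print(observe()["grip_width"])
need(.463,-.095,.154,.5)
s,K,R,t=cam("wrist"); save("c_w21",s["pixels"])
E
```

```text
0.02990814122694347
t 34.17 tcp [ 0.4613 -0.0938  0.1538] psi 0.42 tilt [-9.e-04  0.e+00 -1.e+00]  need xyz [-0.01 -0.04  0.06] twist -0.02
```

View pics/c_w21.png

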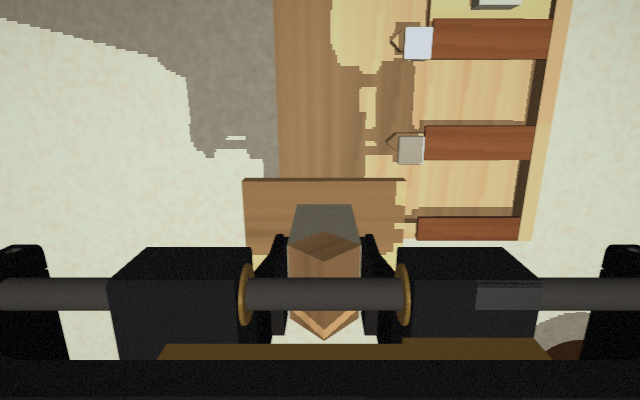

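```bash
python3 - <<'E'
from slab import *
s,K,R,t=cam("wrist"); crop(s,235,110,555,270,2.5,"c_w21c")
E
```

```text
(no output)
```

View pics/c_w21c.png

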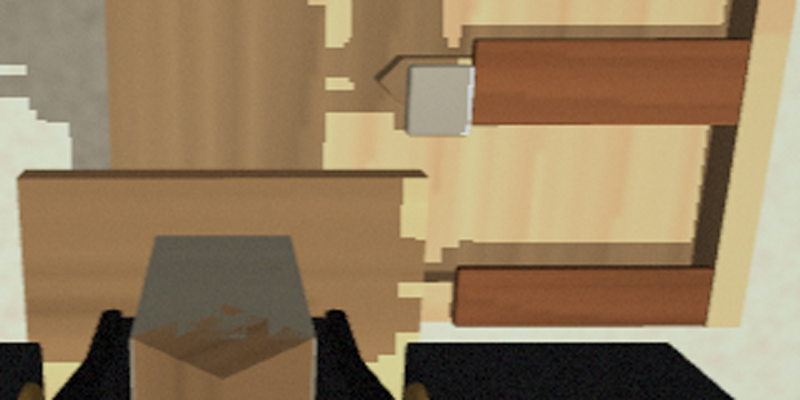

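```bash
python3 - <<'E'
from slab import *
s,K,R,t=cam("wrist")
f=lambda x,y,z: onz(K,R,t,(235+x/2.5,110+y/2.5),z)[:2].round(4)
print("r0bot",f(480,124.5,.026),f(720,124.5,.026),"rRtop",f(480,266,.026),f(700,267,.026))
zt=observe()["tool_pos"][2]-.0343+.009
print("board top-left edge",f(22,178,zt),f(425,178,zt),"left end",f(22,178,zt),f(28,342,zt),"pad0",f(440,100,.04), zt)
need(.463,-.095,.0455,.5)
E
```

```text
r0bot [ 0.5468 -0.0697] [ 0.6262 -0.0691] rRtop [ 0.5511 -0.1192] [ 0.6275 -0.119 ]
board top-left edge [ 0.4178 -0.0637] [ 0.5054 -0.0631] left end [ 0.4178 -0.0637] [ 0.417  -0.1024] pad0 [ 0.5294 -0.0595] 0.1288646920409427
t 34.32 tcp [ 0.4615 -0.0938  0.1542] psi 0.43 tilt [-4.e-04  0.e+00 -1.e+00]  need xyz [ 3.62 -0.04  0.05] twist -0.01
```

>>> {"name": "step_arm", "arguments": {"targets": [[0.4, -0.05, 0, -0.01, 1], [0.7, 0, 0, 0, 1], [0.8, 0, 0, 0, 1], [0.7, 0, 0, 0, 1], [0.5, 0, 0, 0, 1], [0.3, 0, 0, 0, 1], [0.1, 0, 0, 0, 1], [0, 0, 0, 0, 1], [0, 0, 0, 0, 1], [0, 0, 0, 0, 1]]}}

```text
t: 35.15
tool_pos: [0.4624, -0.0953, 0.0503]
tool_rot: [-0.003, 0.707, 0.004, 0.708]
contact_force: [-0.8, -0.1, -0.1]
grip_width: 0.0297
```

```bash
python3 - <<'E'
from slab import *
need(0.461,-.095,.0452,0.5); print(observe()["grip_width"])
s,K,R,t=cam("wrist"); crop(s,235,110,640,300,1.9,"c_w22")
E
```

```text
t 35.15 tcp [ 0.4624 -0.0953  0.0503] psi 0.57 tilt [ 1.6e-03  3.0e-04 -1.0e+00]  need xyz [ 0.17  0.01 -0.05] twist 0.01
0.029722694749321765
```

View pics/c_w22.png

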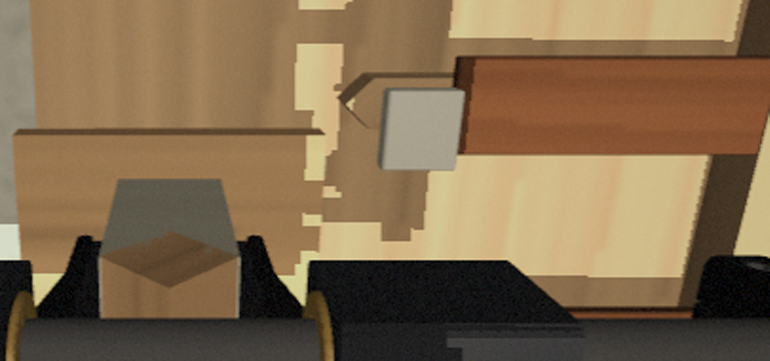

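```bash
python3 - <<'E'
from slab import *
s,K,R,t=cam("wrist")
f=lambda x,y,z: onz(K,R,t,(235+x/1.9,110+y/1.9),z)[:2].round(4)
print("r0bot",f(480,154,.026),f(740,154,.026),"rRtop",f(580,308,.026),f(690,308,.026))
zt=observe()["tool_pos"][2]-.0343+.009
print("board top-left edge",f(16,135.5,zt),f(322,135.5,zt))
E
```

```text
r0bot [ 0.5517 -0.0694] [ 0.6266 -0.0687] rRtop [ 0.5894 -0.1182] [ 0.6234 -0.1179]
board top-left edge [ 0.4185 -0.0654] [ 0.5061 -0.0646]
```

>>> {"name": "step_arm", "arguments": {"targets": [[0.08, 0.005, 0, 0, 1], [0.08, 0, 0, 0, 1], [0, 0, 0, 0, 1], [0, 0, 0.2, 0, 1], [0, 0, 0.3, 0, 1], [0, 0, 0.3, 0, 1], [0, 0, 0.3, 0, 1], [0, 0, 0.3, 0, 1], [0, 0, 0.3, 0, 1], [0, 0, 0, 0, 1]]}}

```text
t: 36.08
tool_pos: [0.5145, -0.0945, 0.0447]
tool_rot: [-0.004, 0.707, 0.004, 0.707]
contact_force: [1.9, 0.2, 2.5]
grip_width: 0.0298
```

```bash
python3 - <<'E'
from slab import *
need(0.587,-.0937,.0452,0.5); print(observe()["contact_force"].round(1),observe()["grip_width"])
E
```

```text
t 36.08 tcp [ 0.5145 -0.0945  0.0447] psi 0.61 tilt [ 9.e-04 -5.e-04 -1.e+00]  need xyz [-0.02  0.    2.42] twist 0.02
[1.9 0.2 2.5] 0.029786295680933494
```

>>> {"name": "step_arm", "arguments": {"targets": [[0, 0, 0.3, 0, 1], [0, 0, 0.3, 0, 1], [0, 0, 0.3, 0, 1], [0, 0, 0.3, 0, 1], [0, 0, 0.3, 0, 1], [0, 0, 0.3, 0, 1], [0, 0, 0.2, 0, 1], [0, 0, 0.2, 0, 1], [0, 0, 0.15, 0, 1], [0, 0, 0, 0, 1]]}}

```text
t: 36.92
tool_pos: [0.584, -0.094, 0.0446]
tool_rot: [-0.004, 0.707, 0.004, 0.707]
contact_force: [-0.4, 1.6, 4.9]
grip_width: 0.03
```

>>> {"name": "step_arm", "arguments": {"targets": [[0, 0, 0.07, 0, 1], [0, 0, 0.06, 0, 1], [0, 0, 0.04, 0, 1], [0, 0, 0, 0, 1], [0, 0, 0, 0, 1]]}}

```text
t: 37.33
tool_pos: [0.5866, -0.094, 0.0446]
tool_rot: [-0.003, 0.708, 0.004, 0.706]
contact_force: [-12.4, 0.7, 12.7]
grip_width: 0.03
```

>>> {"name": "step_arm", "arguments": {"targets": [[0, 0, 0.05, 0, 1], [0, 0, 0.03, 0, 1], [0, 0, 0, 0, 1], [0, 0, 0, 0, 1]]}}

```text
t: 37.67
tool_pos: [0.5867, -0.094, 0.0447]
tool_rot: [-0.003, 0.71, 0.004, 0.704]
contact_force: [-25.1, 2.6, 24.8]
grip_width: 0.0297
```

```bash
python3 - <<'E'
from slab import *
need(0.587,-.0937,.0452,0.5); print(observe()["contact_force"].round(1),observe()["grip_width"])
s,K,R,t=cam("wrist"); save("c_w23",s["pixels"])
E
```

```text
t 37.67 tcp [ 0.5867 -0.094   0.0447] psi 0.52 tilt [-0.0083  0.002  -1.    ]  need xyz [-0.02  0.01  0.01] twist 0.00
[-25.1   2.6  24.8] 0.0297192757836438
```

View pics/c_w23.png

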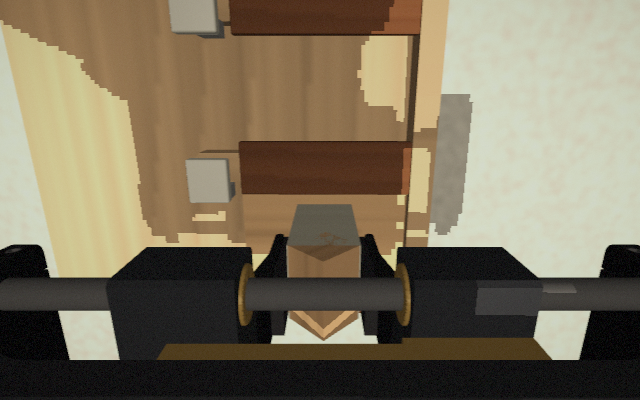

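>>> {"name": "step_arm", "arguments": {"targets": [[0, 0, -0.05, 0, 1], [0, 0, -0.04, 0, 1], [0, 0, 0, 0, -0.4], [0, 0, 0, 0, -0.4], [0, 0, 0, 0, -0.4], [0, 0, 0, 0, -0.4], [0, 0, 0, 0, -0.4], [0, 0, 0, 0, -0.4], [0, 0, 0, 0, -0.4], [0, 0, 0, 0, -0.4]]}}

```text
t: 38.55
tool_pos: [0.588, -0.0939, 0.0446]
tool_rot: [-0.004, 0.707, 0.004, 0.707]
contact_force: [-0.4, 1.3, -0.4]
grip_width: 0.0603
```

>>> {"name": "step_arm", "arguments": {"targets": [[-0.3, 0, 0, 0, -0.4], [-0.8, 0, 0, 0, -0.4], [-0.9, 0, 0, 0, -0.4], [-0.9, 0, 0, 0, 1], [-0.9, 0, 0, 0, 1], [-0.5, 0, -0.5, 0, 1], [0, 0, 0, 0, 1]]}}

```text
t: 39.13
tool_pos: [0.5734, -0.0952, 0.1779]
tool_rot: [-0.003, 0.705, 0.003, 0.709]
contact_force: [0.1, 0.2, -0.2]
grip_width: 0.0419
```

```bash
python3 - <<'E'
from slab import *
need(0.5295,-.0595,.055,0.5); print(observe()["contact_force"].round(1),observe()["grip_width"])
s,K,R,t=cam("wrist"); save("c_w24",s["pixels"])
E
```

```text
t 39.13 tcp [ 0.5734 -0.0952  0.1779] psi 0.49 tilt [ 5.2e-03  4.0e-04 -1.0e+00]  need xyz [ 4.09  1.2  -1.47] twist -0.00
[ 0.1  0.2 -0.2] 0.041915836236861584
```

View pics/c_w24.png

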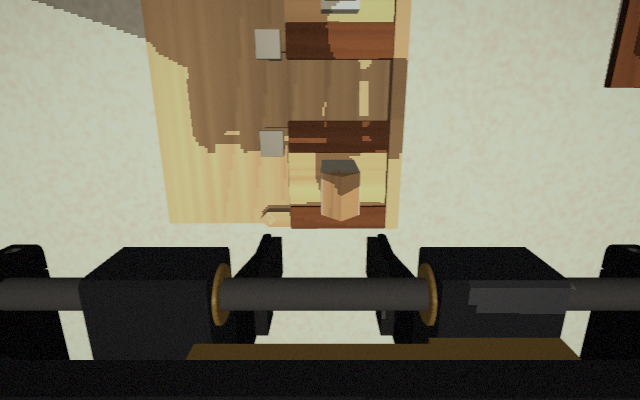

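>>> {"name": "step_arm", "arguments": {"targets": [[0, 0.58, -0.68, 0, 1], [0, 0.58, -0.68, 0, 1], [0.6, 0, 0, 0, 1], [0.9, 0, 0, 0, 1], [0.9, 0, 0, 0, 1], [0.7, 0, 0, 0, 1], [0.5, 0, 0, 0, 1], [0.3, 0, 0, 0, 1], [0, 0, 0, 0, 1], [0, 0, 0, 0, 1]]}}

```text
t: 40.02
tool_pos: [0.5318, -0.0598, 0.0565]
tool_rot: [-0.004, 0.707, 0.003, 0.707]
contact_force: [0.2, -0.8, 0.5]
grip_width: 0.0001
```

```bash
python3 - <<'E'
from slab import *
need(0.5295,-.0595,.028,0.5); print(observe()["contact_force"].round(1),observe()["grip_width"])
E
```

```text
t 40.02 tcp [ 0.5318 -0.0598  0.0565] psi 0.57 tilt [-8.e-04 -3.e-04 -1.e+00]  need xyz [ 0.95  0.01 -0.07] twist 0.01
[ 0.2 -0.8  0.5] 6.737209423082036e-05
```

>>> {"name": "step_arm", "arguments": {"targets": [[0.3, 0, -0.08, 0, 1], [0.3, 0, 0, 0, 1], [0.2, 0, 0, 0, 1], [0.15, 0, 0, 0, 1], [0.05, 0, 0, 0, 1], [0.04, 0, 0, 0, 1], [0, 0, 0, 0, 1], [0, 0, 0, 0, 1]]}}

```text
t: 40.68
tool_pos: [0.5302, -0.0596, 0.0281]
tool_rot: [-0.003, 0.707, 0.004, 0.707]
contact_force: [-13.1, 2.8, 39.7]
grip_width: 0.0006
```

>>> {"name": "step_arm", "arguments": {"targets": [[-0.3, 0, 0, 0, 1], [-0.8, 0, 0, 0, 1], [-0.9, 0, 0, 0, 1], [-0.9, 0, 0, 0, 1], [-0.9, 0, 0, 0, 1], [-0.9, 0, -0.2, 0, 1], [-0.5, 0, -0.8, 0, 1], [0, 0, -0.9, 0, 1], [0, 0, 0, 0, 1], [0, 0, 0, 0, 1]]}}

```text
t: 41.52
tool_pos: [0.4717, -0.0599, 0.1815]
tool_rot: [-0.003, 0.707, 0.004, 0.707]
contact_force: [-0.3, -0.2, 1.1]
grip_width: 0.0008
```

```bash
python3 - <<'E'
from slab import *
need(0.5295,.03,.2,0.5)
s,K,R,t=cam("wrist"); save("c_w25",s["pixels"])
s,K,R,t=cam("scene"); crop(s,260,120,480,260,3.5,"c_s25")
E
```

```text
t 41.52 tcp [ 0.4717 -0.0599  0.1815] psi 0.60 tilt [ 6.0e-04  1.9e-03 -1.0e+00]  need xyz [-0.61  2.98  1.96] twist 0.02
```

View pics/c_w25.png

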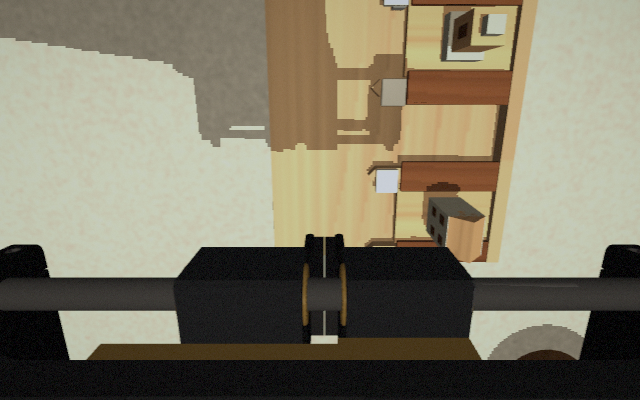

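View pics/c_s25.png

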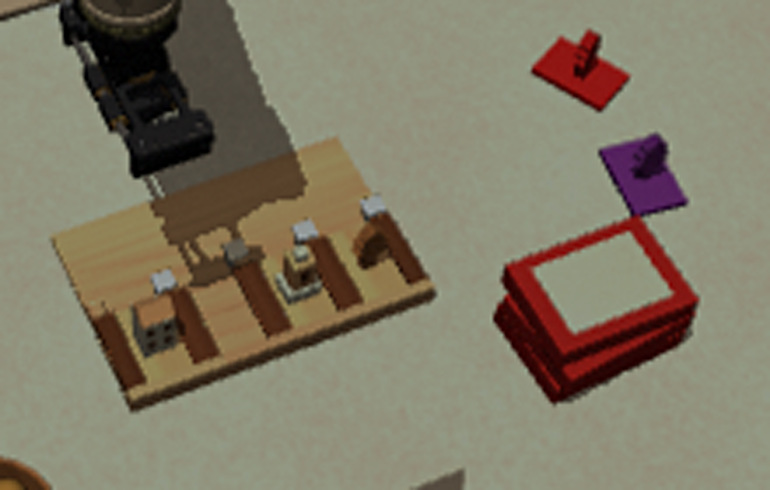

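>>> {"name": "step_arm", "arguments": {"targets": [[-0.4, 0.9, 0.5, 0, 1], [-0.4, 0.9, 0.5, 0, 1], [-0.4, 0.9, 0.3, 0, 1], [0, 0.3, 0, 0, 1], [0, 0, 0, 0, 1], [0, 0, 0, 0, 1], [0, 0, 0, 0, 1]]}}

```text
t: 42.2
tool_pos: [0.5102, 0.0285, 0.2166]
tool_rot: [-0.003, 0.708, 0.003, 0.707]
contact_force: [-0.7, -0.7, 0.2]
grip_width: 0.0005
```

```bash
python3 - <<'E'
from slab import *
need(0.5295,.03,.2,0.5)
s,K,R,t=cam("wrist"); crop(s,260,40,460,250,3.8,"c_w26"); np.savez("v26.npz",K=K,R=R,t=t)
E
```

```text
t 42.20 tcp [0.5102 0.0285 0.2166] psi 0.48 tilt [-1.3e-03 -9.0e-04 -1.0e+00]  need xyz [0.55 0.04 0.65] twist -0.00
```

View pics/c_w26.png

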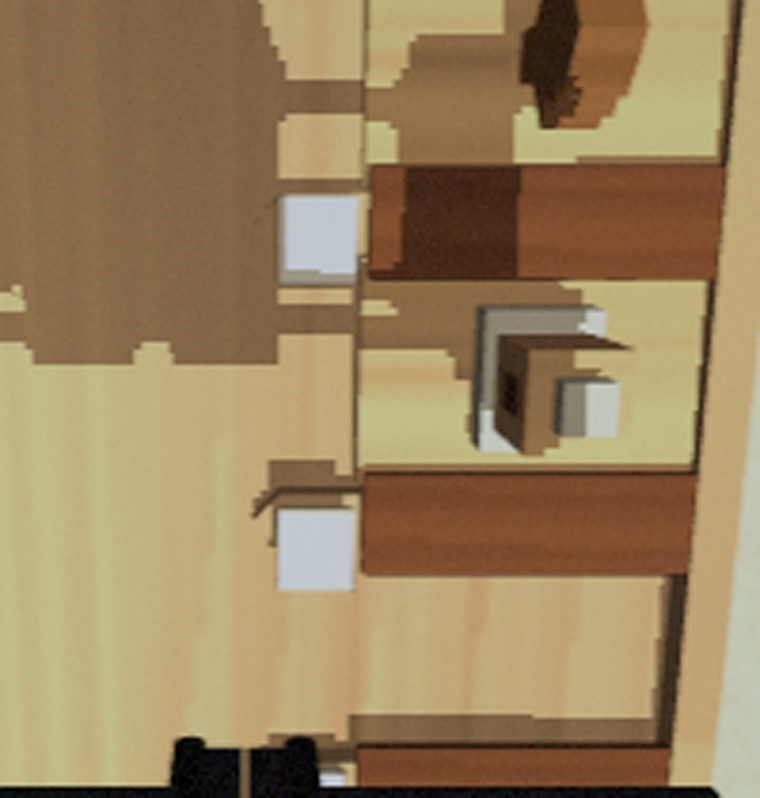

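```bash
python3 - <<'E'
from slab import *
d=np.load("v26.npz"); K,R,t=d["K"],d["R"],d["t"]
a=np.radians(.5); Rt=np.array([[np.cos(a),-np.sin(a)],[np.sin(a),np.cos(a)]]); O=np.array([.541,.0227])
f=lambda x,y,z: (Rt.T@(onz(K,R,t,(260+x/3.8,40+y/3.8),z)[:2]-O)).round(4)   # tray frame
for nm,x,y in(("pad2",318,235),("pad1",315,549)):
    print(nm,[(z,f(x,y,z)) for z in(.028,.04)])
print("tower tail",f(357,400,.019),"front",f(697,400,.019),"left/right slab? ")
print("tree tail",f(366,60,.019),"front",f(722,60,.019))
print("stop at floor ch1 (x=.09)",f(660,650,.010))
E
```

```text
pad2 [(0.028, array([-0.0117,  0.0745])), (0.04, array([-0.0124,  0.0747]))]
pad1 [(0.028, array([-0.0113, -0.0069])), (0.04, array([-0.012 , -0.0038]))]
tower tail [-0.0002  0.0318] front [0.0904 0.0317] left/right slab? 
tree tail [1.000e-04 1.163e-01] front [0.0887 0.1163]
stop at floor ch1 (x=.09) [ 0.0896 -0.0415]
```

>>> {"name": "step_arm", "arguments": {"targets": [[-0.7, -0.8, -0.4, 0, 1], [-0.7, -0.8, -0.4, 0, 1], [-0.7, -0.8, -0.4, 0, 1], [-0.7, 0, 0, 0, 1], [0, 0, 0, 0, 1], [0, 0, 0, 0, 1]]}}

```text
t: 42.75
tool_pos: [0.4754, -0.0433, 0.302]
tool_rot: [-0.002, 0.706, 0.003, 0.708]
contact_force: [-0.6, 0.7, -1.2]
grip_width: 0.0004
```

```bash
python3 - <<'E'
from slab import *
need(0.5295,.03,.2,0.5)
s,K,R,t=cam("wrist"); crop(s,290,0,490,240,3.2,"c_w27"); np.savez("v27.npz",K=K,R=R,t=t)
E
```

```text
t 42.75 tcp [ 0.4754 -0.0433  0.302 ] psi 0.47 tilt [ 0.0019  0.0011 -1.    ]  need xyz [3.41 2.43 1.82] twist -0.01
```

View pics/c_w27.png

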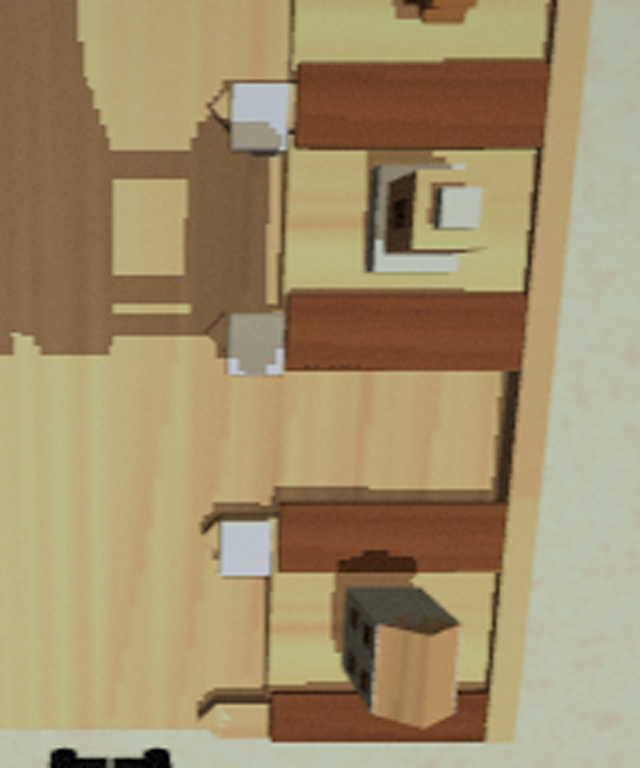

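```bash
python3 - <<'E'
from slab import *
d=np.load("v27.npz"); K,R,t=d["K"],d["R"],d["t"]
a=np.radians(.5); Rt=np.array([[np.cos(a),-np.sin(a)],[np.sin(a),np.cos(a)]]); O=np.array([.541,.0227])
f=lambda x,y,z: (Rt.T@(onz(K,R,t,(290+x/3.2,y/3.2),z)[:2]-O)).round(4)
for nm,x,y,Y in(("pad2",261,116,.074),("pad1",257,343,-.004),("pad0",246,548,-.082)):
    print(nm,"true y",Y,[(z,f(x,y,z)) for z in(.028,.04)])
print("house tail",f(269,640,.019),"front",f(491,640,.019),"tower tail",f(285,230,.019),"front",f(530,230,.019),"tree tail",f(292,30,.019),"front",f(548,30,.019))
E
```

```text
pad2 true y 0.074 [(0.028, array([-0.0112,  0.0733])), (0.04, array([-0.0127,  0.0715]))]
pad1 true y -0.004 [(0.028, array([-0.0098, -0.0046])), (0.04, array([-0.0113, -0.0042]))]
pad0 true y -0.082 [(0.028, array([-0.0113, -0.0825])), (0.04, array([-0.0128, -0.0799]))]
house tail [ 0.0005 -0.1228] front [ 0.0916 -0.123 ] tower tail [0.0003 0.0357] front [0.0912 0.0357] tree tail [-1.000e-04  1.026e-01] front [0.0907 0.1026]
```

```bash
python3 - <<'E'
from slab import *
s,K,R,t=cam("top"); save("c_t28",s["pixels"])
s,K,R,t=cam("scene"); save("c_s28",s["pixels"]); print(observe()["contact_force"].round(1),observe()["t"])
E
```

```text
[ 0.   0.1 -0.2] 42.9
```

View pics/c_t28.png

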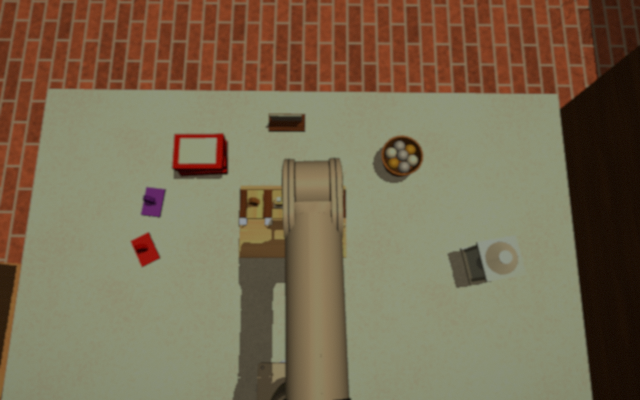

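View pics/c_s28.png

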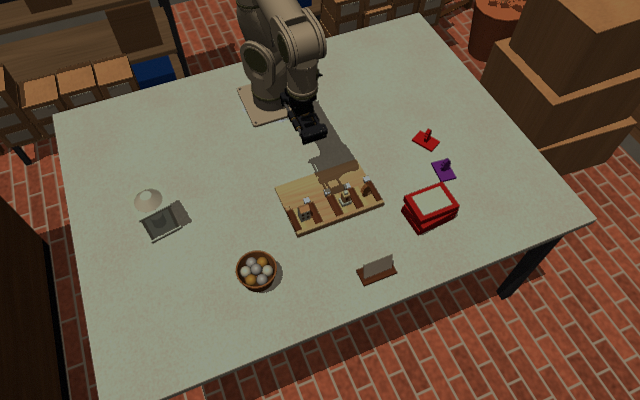

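>>> {"name": "step_arm", "arguments": {"targets": [[0, 0.8, 0, 0, 1], [0, 0.8, 0, 0, 1], [0, 0, 0, 0, 1], [0, 0, 0, 0, 1], [0, 0, 0, 0, 1]]}}

```text
t: 43.32
tool_pos: [0.4746, 0.0053, 0.3007]
tool_rot: [-0.004, 0.708, 0.003, 0.707]
contact_force: [0.6, -0.5, 0.2]
grip_width: 0.0005
```

```bash
python3 - <<'E'
from slab import *
s,K,R,t=cam("wrist"); crop(s,290,0,490,240,3.2,"c_w29"); np.savez("v29.npz",K=K,R=R,t=t)
E
```

```text
(no output)
```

View pics/c_w29.png

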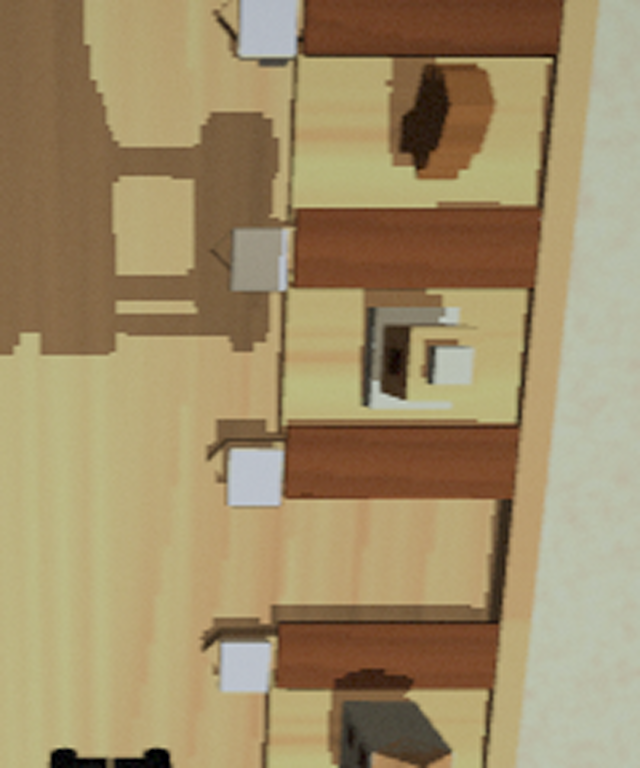

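```bash
python3 - <<'E'
from slab import *
d=np.load("v29.npz"); K,R,t=d["K"],d["R"],d["t"]
a=np.radians(.5); Rt=np.array([[np.cos(a),-np.sin(a)],[np.sin(a),np.cos(a)]]); O=np.array([.541,.0227])
f=lambda x,y,z: (Rt.T@(onz(K,R,t,(290+x/3.2,y/3.2),z)[:2]-O)).round(4)
print("pad3 right edge, true .141",[(z,f(266,57,z)) for z in(.028,.034,.04)])
print("pad0, true -.082",[(z,f(245,667,z)) for z in(.028,.04)])
E
```

```text
pad3 right edge, true .141 [(0.028, array([-0.0119,  0.1401])), (0.034, array([-0.0127,  0.139 ])), (0.04, array([-0.0134,  0.1379]))]
pad0, true -.082 [(0.028, array([-0.0114, -0.0828])), (0.04, array([-0.0129, -0.0789]))]
```

All three loaded locks fit the pressed height of 28 mm. The gripper touches nothing, so I'm handing in.

```bash
python3 - <<'E'
from plant import *
print(close_job()); 
E
```

```text
the job is handed in; nothing more can be done
None
```

I loaded all three scene boards and pressed the lock of each loaded channel, and handed the job in at about 43 s. The tower is in channel 2, the tree in channel 3 and the house in channel 0. There was no lantern board on the table. I left the red and purple trees alone.

**Last checks:**
- **Boards home:** Wrist views put each board's tail at tray x of about 0 (±0.5 mm) and its front at the back stop. Each was pushed against the stop with 22–35 N before release. I did not measure their height in the channel directly after release.
- **Locks:** The fingertip stopped at 28 mm on locks 0, 2 and 3, with 29–40 N. A later view fits the pressed height for all three, though on lock 3 only one pad edge could be read. Lock 1, on the empty channel, is still raised.
- **Surroundings:** The cartons, basket and lantern show no movement in the top view, and nothing was touching the gripper.

**Failures and disagreements:**
- **First tower grasp:** I lifted before the fingers had finished closing, so they shut above the tower without moving it. The second try held.
- **Scene camera:** It disagreed with the top camera by 2–5 mm on where the tray's lock pads are, so I used the wrist camera for the insertions.

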